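# Square up a gearbox housing on the setting plate

## Task

Set up the gearbox housing squarely on the setting plate. First clear the loose rings off the plate, bearings into the oblong tray and the thin black oil seals into the square tray; then slide the straightedge across the bare plate, from the near side, until one long edge touches both stop pins at once. Last, stand the housing on the plate with one of its narrow ends flush against the middle of the straightedge's near edge, leaving everything there, and do not disturb the spray can, the tape roll or the red bottle.

Things in the scene. Friction and masses are not known exactly. Their poses are not given: they have to be found in the camera images.
- plate: flat steel setting plate fixed to the bench, 280 mm (x) by 320 mm (y), 12 mm thick; origin: centre of its underside, so its top is at z = 12 mm in its frame; x points away from the robot, with a slight yaw. A lip 6 mm wide rises 10 mm above the top all along the near edge. Behind the plate a shelf of bins overhangs the bench, 180 to 370 mm above it and from 667 mm ahead of the robot base; an orange coiled hose hangs down to the bench to the right of the plate's near corner
- pin_left: the left of the two dark steel stop pins that stand fixed on the plate near its far edge, with a thin brass band: upright cylinder 20 mm in diameter, 30 mm high; origin: centre of its foot, on the plate's top. x as the plate's
- pin_right: the right one of the two stop pins, like pin_left, 160 to 210 mm from it. The line through the pins need not be parallel to the plate's edges
- straightedge: loose straightedge: an aluminium bar 36 mm wide (its x), 280 mm long (its y), 10 mm thick, about 0.3 kg, with a black plastic grip rib along the middle of its top, 14 mm wide (x), 70 mm long (y), from 10 to 32 mm above its underside; origin: centre of its underside. It lies flat near the plate's near edge and slides easily on the plate (friction about 0.35). A long edge touches a pin when the pin's axis is 28 mm from the bar's middle line
- long_tray: grey oblong open tray fixed to the bench, 140 mm (x) by 230 mm (y), 35 mm high, walls 4 mm; for bearings. Left of the plate, nearer to or farther from the robot than the square tray; origin: centre of its underside
- long_tray_in (a point): centre of the oblong tray's inner floor, axes as the tray's; inside 132 mm (x) by 222 mm (y); the floor is 4 mm above the bench
- square_tray: grey square open tray fixed to the bench, 145 by 145 mm, 35 mm high, walls 4 mm; for oil seals. Left of the plate, in line with the oblong tray; origin: centre of its underside
- square_tray_in (a point): centre of the square tray's inner floor, axes as the tray's; inside 137 by 137 mm; the floor is 4 mm above the bench
- bearing_a: steel ball bearing, a ring 62 mm outside, 30 mm bore, 16 mm thick, lying flat; origin: centre of its underside; axis z. One of up to three alike; absent in some starts
- bearing_b: steel ball bearing, a ring 62 mm outside, 30 mm bore, 16 mm thick, lying flat; origin: centre of its underside; axis z. One of up to three alike; absent in some starts
- bearing_c: steel ball bearing, a ring 62 mm outside, 30 mm bore, 16 mm thick, lying flat; origin: centre of its underside; axis z. One of up to three alike; absent in some starts
- seal_a: black oil seal, a thinner ring 50 mm outside, open in the middle, 9 mm thick, lying flat; origin: centre of its underside; axis z. May be absent
- seal_b: black oil seal, a thinner ring 50 mm outside, open in the middle, 9 mm thick, lying flat; origin: centre of its underside; axis z. May be absent
- seal_c: black oil seal, a thinner ring 42 mm outside, open in the middle, 9 mm thick, lying flat; origin: centre of its underside; axis z. May be absent
- housing: grey diecast gearbox housing, a block standing upright on the bench to the right of the plate: 58 mm thick (its x; grasp across this), 88 mm long between its narrow end faces (its y), 84 mm high, about 0.46 kg, with a big round opening through its thickness; origin: centre of its underside. Flush, its y axis is square to the straightedge and its origin is 62 mm from the bar's middle line
- spray_can: yellow spray can with a red cap, 57 mm in diameter, 189 mm tall, standing to the right of the housing: a bystander; origin: centre of its underside
- tape: roll of masking tape, 98 mm in diameter, 24 mm high, far to the right of the plate: a bystander; origin: centre of its underside
- glue: red bottle with a black cap, 35 mm in diameter, 109 mm tall, standing left of the trays: a bystander; origin: centre of its underside

How it is judged (in metres and radians):
On the way, in this order (a step that is already met when the one before it is completed fails the run):
1. every bearing lies in the oblong tray and every oil seal in the square tray (x of bearing_a in the frame of long_tray_in between -0.065 and 0.065 m and y of bearing_a in the frame of long_tray_in between -0.11 and 0.11 m and z of bearing_a in the frame of long_tray_in between -0.006 and 0.035 m and linear speed of each of bearing_a, bearing_b, bearing_c, seal_a, seal_b, seal_c below 0.05 m/s and x of bearing_b in the frame of long_tray_in between -0.065 and 0.065 m and y of bearing_b in the frame of long_tray_in between -0.11 and 0.11 m and z of bearing_b in the frame of long_tray_in between -0.006 and 0.035 m and x of bearing_c in the frame of long_tray_in between -0.065 and 0.065 m and y of bearing_c in the frame of long_tray_in between -0.11 and 0.11 m and z of bearing_c in the frame of long_tray_in between -0.006 and 0.035 m and x of seal_a in the frame of square_tray_in between -0.067 and 0.067 m and y of seal_a in the frame of square_tray_in between -0.067 and 0.067 m and z of seal_a in the frame of square_tray_in between -0.006 and 0.035 m and x of seal_b in the frame of square_tray_in between -0.067 and 0.067 m and y of seal_b in the frame of square_tray_in between -0.067 and 0.067 m and z of seal_b in the frame of square_tray_in between -0.006 and 0.035 m and x of seal_c in the frame of square_tray_in between -0.067 and 0.067 m and y of seal_c in the frame of square_tray_in between -0.067 and 0.067 m and z of seal_c in the frame of square_tray_in between -0.006 and 0.035 m), for 0.2 s.
2. a long edge of the straightedge touches both pins, from the near side, flat on the plate (((x of pin_left in the frame of straightedge between 0.026 and 0.03 m and x of pin_right in the frame of straightedge between 0.026 and 0.03 m) or (x of pin_left in the frame of straightedge between -0.03 and -0.026 m and x of pin_right in the frame of straightedge between -0.03 and -0.026 m)) and y of pin_left in the frame of straightedge between -0.138 and 0.138 m and x of straightedge in the frame of pin_left below 0 m and y of pin_right in the frame of straightedge between -0.138 and 0.138 m and x of straightedge in the frame of pin_right below 0 m and angle between straightedge's own z axis and vertical below 0.03 rad and z of straightedge in the frame of plate between 0.009 and 0.015 m and linear speed of straightedge below 0.02 m/s), for 0.3 s.
3. the housing stands upright on the plate with a narrow end face flush against the straightedge, which still touches both pins (all of step 2 and (x of housing in the frame of straightedge between 0.06 and 0.065 m or x of housing in the frame of straightedge between -0.065 and -0.06 m) and angle between the y axis of housing and the x axis of straightedge, either way round below 0.05 rad and y of housing in the frame of straightedge between -0.095 and 0.095 m and x of housing in the frame of pin_left below -0.05 m and x of housing in the frame of pin_right below -0.05 m and angle between housing's own z axis and vertical below 0.05 rad and z of housing in the frame of plate between 0.009 and 0.015 m and linear speed of housing below 0.02 m/s), for 0.3 s.
At the end, for the whole second after the job is handed in: Bearings at rest in the oblong tray, seals in the square one, below the rims; straightedge flat on the plate, near side of the pins, one long edge within 2 mm of both; housing upright on the plate, a narrow end face flush (3 mm, 0.05 rad) on the other long edge near its middle (all of step 1 and all of step 3); the robot touches nothing.
It fails at once if the spray can, the tape roll or the red bottle is pushed more than 3 cm or knocked over (distance of any of spray_can, tape, glue from where it was at the start of the episode above 0.03 m or angle between any of spray_can, glue's own z axis and vertical above 0.5 rad).
Of bearing_a, seal_a, bearing_b, seal_b, bearing_c, seal_c only 4 to 6 are there at a start; the rules pass over those that are not, and their reading is None.
At some moment in a run one of bearing_a, seal_a, bearing_b, seal_b, bearing_c, seal_c, straightedge may be knocked a few centimetres aside while the robot is not near it.
It also fails if it takes over 210 s, if anything falls off the work surface, if the arm or the gripper's body presses on something with over 40 N, if the wrist force passes 120 N, or if a joint passes its speed limit or range.

## Robot

A 6-joint arm with a two-finger parallel gripper is mounted at the origin on a cart in front of the work surface, level with it; the furniture and walls round the work are solid. World frame = base frame: x ahead of the robot, y to its left, z up, the work surface at z = 0. Lengths are in mm, angles in rad, forces in N, time in s.
With the tool pointing down it reaches from about 275 to 775 mm from the base axis. Payload 14.6 kg.
Tool frame: the origin (TCP) lies at the very end of the fingers, on their centre line; the grasp point (between the pads) lies 19 mm behind it; z points along the fingers, y is the line along which they close (so a half turn about z gives the same grasp; the last joint's range is limited). The gripper opens to 85 mm and grips with 20 to 120 N. Pads are 22 mm wide; open, the fingers measure 114 mm over their backs; the gripper's body (76 mm by 85 mm) begins 54 mm behind the grasp point. The pads swing forward as they close: fully open they stand 13 mm farther back than shut.
Start: joints at [1.086, 0.263, -0.048, 1.259, 0, 1.415], TCP at [170.028, 496.708, 231.278] pointing down, gripper open.
Joint ranges: [-2.65, 2.65], [-0.89, 1.7], [-1.18, 1.37], [-2.13, 2.11], [-1.35, 1.29], [-3.14, 3.14]. Speed limits (rad/s): [1.89, 1.89, 2.57, 2.79, 3.14, 3.14].

## Interface

Orientations are given as a rotation vector (axis times angle).
In Python, from rig import * gives the robot as it stands. The module is installed in compiled form; this text tells all that it offers.
- The arm moves only by the tool send_rows, never from a script. Its argument "motion" is a list of rows, each a list of 7 numbers: the opening in per cent of the stroke, from 0 (shut) to 100 (fully open), then the shift along the tool's x, y, z in cm, then the turn, a rotation vector about the tool's x, y, z in degrees. A call has exactly 8 rows; each row shifts and turns the commanded pose from where the row before left it, along the tool's axes as they then stand; what a row does not reach is not made up. A row lasts 1/10 s, in which the tool goes at most 50 mm and 8.59 degrees, less where a joint would pass 70% of its speed; a pose out of reach is approached as far as the arm can. A call is refused whole if a number of a shift passes 5 or a number of a turn 8.59, either way. A call with a gripper value outside its range is refused whole. The fingers move at their own pace and stop on an object; "squeeze" is the grip in N (left out, the last holds). Time passes only in rows, so rows that do not move let the fingers close, or fill a call up. It gives the time, the measured TCP pose, the force, the opening and the grip force at its end, in the units of the state.
- get_obs(): the state, without advancing time (a new reading comes with each control period).
- capture(name): name is "scene" or "top" or "wrist"; returns a dict with "color" (480x640x3 uint8, red, green, blue), "intrinsics" (3x3 intrinsics, pixels), "k1" (the pictures are not rectified: a ray, as slopes to the right and down, at radius r is drawn at 1 + k1 r^2 times it, then the intrinsics apply), "R" (3x3) and "t" (3): a world point X has camera coordinates R X + t. Camera axes: x right, y down, z forward; pixel columns grow to the right and rows downward; lengths in mm; the calibration is good to about 2 mm. A picture is of the moment at which its call begins. There is no depth.
- hand_in(): hands the job in; it is judged then, once.
Trained networks look in the newest picture that a camera, given by its name, has taken for a name from the list of things; names that differ only in an ending like _2 or _b are one class to them, and where a whole thing is asked for, a point or a joint stands for the part that bears it (a point fixed in the world has none). Each returns a list of dicts, best first, with "p" (0 to 1); they miss things now and then, are a little off and sometimes report something else, mostly with a low value. They report only what shows in the picture. A call takes as long as a camera call.
- masks_of(camera, name): "region" (480x640 bool, what is visible of it) and "extent" ([left, top, right, bottom] in pixels, round what is visible of it).
The state is a dict: "clock": time; "joint_pos": joint angles; "qvel": joint speeds; "effort": joint torques, N m; "position": TCP position; "ee_rot": TCP orientation; "ft_force": force on the tool from outside, world axes, zero at the start; "wrist_torque": the same for the moment, N m; "finger_gap": finger opening in mm; "grasp_force": force on a finger pad.
Only numpy, scipy, OpenCV 4.12 (cv2) and the standard library are available. Lean on these libraries where they do the work, as an engineer would, in place of code of your own. Each camera call takes 0.05 s, during which the arm holds its last target. There are 200 camera calls.

## Working session

There is one attempt and no reset: what is moved stays moved. The work goes in short steps, Python scripts to look and compute and a tool call to move; the robot and the scene stay as the last step left them, time stands still between calls to the robot, and variables do not carry over. Pictures are saved under pics/ and viewed, at most 14 in all, crops included, and the job is handed in when it is done.

Besides the shell and the picture viewer there is one more tool, called after "Call:" as name([rows], argument=value, ...), one row to a line, values as JSON. send_rows: Moves the arm, as the interface text tells. Its arguments: {"type":"object","properties":{"motion":{"type":"array","items":{"type":"array","items":{"type":"number"}}},"squeeze":{"type":"number"}},"required":["motion"]}

```bash
mkdir -p pics; python3 - <<'E'
from rig import *
import cv2
o=get_obs()
for k,v in o.items(): print(k,v)
for n in("scene","top"):
    c=capture(n); cv2.imwrite(f"pics/{n}0.png",c["color"][:,:,::-1]); print(n,c["intrinsics"],c["k1"],c["R"],c["t"])
E
```

```text
clock 0.0
joint_pos [ 1.08570004e+00  2.63493940e-01 -4.89485608e-02  1.25937022e+00
  9.27265674e-06  1.41549735e+00]
qvel [ 0.00141944 -0.00088185 -0.0012026  -0.00015303 -0.00131002  0.00075764]
effort [-2.84526759e-03 -6.37597775e+01  3.84572482e+01  1.34086231e-02
 -2.71786894e-04  3.56909459e-05]
position [169.89645206 496.46442479 230.83584584]
ee_rot [-5.15645838e-01 -3.09865232e+00  1.51065543e-03]
ft_force [ 0.42285487  0.15585622 -0.35918214]
wrist_torque [-0.00836111  0.03023977  0.0054607 ]
grasp_force 0.0
finger_gap 85.33538334158565
scene [[560.66280875   0.         317.20756311]
 [  0.         560.66280875 247.25067532]
 [  0.           0.           1.        ]] -0.12940607316745928 [[ 0.6225968  -0.78246447 -0.01107177]
 [-0.44629748 -0.34342012 -0.82636625]
 [ 0.64279996  0.51943428 -0.56302419]] [-329.59689223  245.09042952 1169.61880297]
top [[482.87370544   0.         310.33825534]
 [  0.         482.87370544 238.95815422]
 [  0.           0.           1.        ]] -0.023485987354844116 [[ 0.03949348 -0.99920941  0.00456198]
 [-0.97727645 -0.03957733 -0.20824113]
 [ 0.20825704  0.00376585 -0.97806688]] [ -18.68776192  511.5043128  1341.49456823]
```

View pics/top0.png

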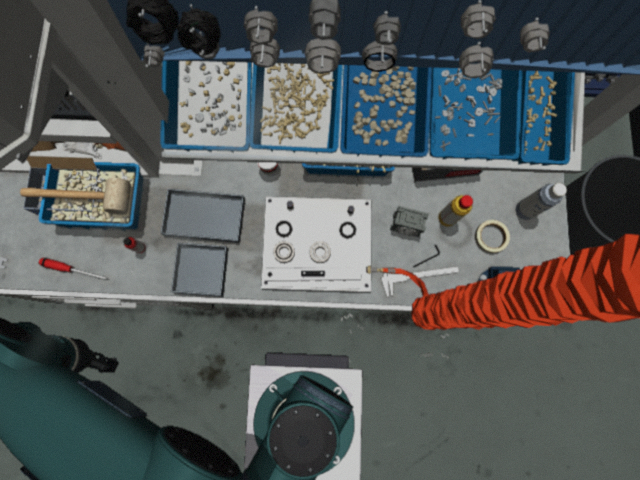

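View pics/scene0.png

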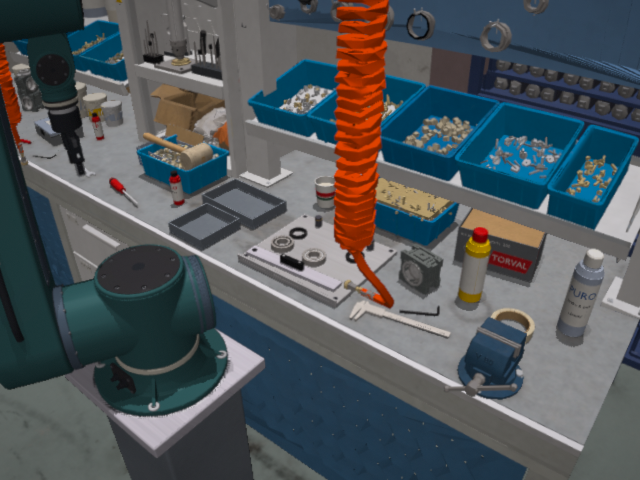

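The top view shows bearings at (285,252) and (320,252), seals at (283,229) and (348,230), pins at (290,205) and (351,208), and the bar at (312,273). The oblong tray is far at (205,216), the square tray near at (202,270), and the housing at (408,222).

```bash
cat > h.py <<'E'
from rig import *
import cv2, numpy as np
from scipy.spatial.transform import Rotation as Ro
def back(c,px,z):
    px=np.array(px,float).reshape(-1,1,2)
    n=cv2.undistortPoints(px,c["intrinsics"],np.array([c["k1"],0,0,0])).reshape(-1,2)
    d=np.c_[n,np.ones(len(n))]@c["R"]; o=-c["R"].T@c["t"]
    return o+d*((z-o[2])/d[:,2])[:,None]
def proj(c,X):
    p,_=cv2.projectPoints(np.array(X,float).reshape(-1,1,3),cv2.Rodrigues(c["R"])[0],c["t"],c["intrinsics"],np.array([c["k1"],0,0,0]))
    return p.reshape(-1,2)
def rect(c,region,z):
    "min area rectangle of mask, boundary put at height z: centre, sides, angle of long side"
    k=max(cv2.findContours(region.astype(np.uint8),cv2.RETR_EXTERNAL,cv2.CHAIN_APPROX_NONE)[0],key=len).reshape(-1,2)
    w=back(c,k,z)[:,:2].astype(np.float32)
    (cx,cy),(a,b),t=cv2.minAreaRect(w)
    if a<b: a,b,t=b,a,t+90
    return np.round([cx,cy,a,b,(t+90)%180-90],1)
E
python3 - <<'E'
from h import *
c=capture("top")
for n,z in dict(plate=12,pin_left=27,straightedge=22,long_tray=35,square_tray=35,bearing_a=25,seal_a=20,seal_c=20,housing=60,spray_can=150,tape=24,glue=100).items():
    for m in masks_of("top",n)[:5]: print(n,round(m["p"],2),m["extent"],rect(c,m["region"],z))
E
```

```text
plate 0.87 [263.4, 194.0, 368.2, 293.5] [510.4 -17.4 318.2 280.9 -89.4]
plate 0.33 [275.0, 217.5, 293.3, 240.2] [551.1  83.5  49.3  44.9   2.7]
pin_left 0.59 [287.0, 201.3, 293.9, 210.8] [622.   66.9  24.9  18.    2.7]
pin_left 0.51 [390.8, 202.6, 429.5, 235.2] [ 584.  -290.7   99.8   81.1   77.7]
straightedge 0.85 [263.6, 266.7, 360.2, 281.9] [416.3  -8.8 277.4  40.7 -86.9]
long_tray 0.62 [160.8, 189.7, 243.9, 244.1] [576.7 323.5 237.  146.6  87.2]
square_tray 0.69 [171.1, 244.4, 224.1, 296.4] [415.7 319.1 151.2 147.7  88.3]
bearing_a 0.85 [311.6, 239.4, 331.9, 261.3] [483.2 -27.9  59.7  58.7   2.3]
bearing_a 0.77 [274.6, 241.7, 297.3, 261.6] [478.9  77.7  59.8  58.7   2.7]
bearing_a 0.31 [172.3, 240.1, 228.0, 299.5] [416.4 321.4 153.2 150.2  88.3]
seal_a 0.65 [338.5, 222.0, 354.9, 239.7] [ 555.3 -105.9   52.1   47.7    1.6]
seal_c 0.65 [338.5, 222.0, 354.9, 239.7] [ 555.3 -105.9   52.1   47.7    1.6]
housing 0.87 [390.3, 202.5, 428.2, 236.1] [ 575.9 -282.8   94.4   75.3   76.9]
spray_can 0.35 [262.5, 195.2, 370.7, 292.8] [481.  -17.3 289.8 255.7 -89.4]
tape 0.69 [473.9, 218.0, 508.9, 252.2] [ 548.7 -536.3  105.1   95.6  -54.7]
glue 0.74 [163.7, 188.5, 245.1, 241.6] [558.7 307.8 224.6 136.6  87.2]
glue 0.47 [126.0, 234.9, 145.5, 253.7] [466.4 494.1  69.1  33.3  66.3]
```

Call:
send_rows([
  [100,0,0,0,0,0,-6.3],
  [100,0,0,0,0,0,-6.3],
  [100,0,0,0,0,0,-6.3],
  [100,-2.8,-4,0,0,0,0],
  [100,-2.8,-4,0,0,0,0],
  [100,-2.8,-4,0,0,0,0],
  [100,-2.8,-4,0,0,0,0],
  [100,-2.8,-4,0,0,0,0],
], squeeze=40)

```text
clock: 1.55
position: [310.7, 295.1, 231.4]
ee_rot: [-0.001, 3.141, 0.0]
ft_force: [1.1, 0.1, 0.6]
finger_gap: 85.6
grasp_force: 0.0
```

Call:
send_rows([
  [100,-2.8,-4,0,0,0,0],
  [100,-2.8,-4,0,0,0,0],
  [100,-2.8,-4,0,0,0,0],
  [100,-2.8,-4,0,0,0,0],
  [100,-2.8,-4,0,0,0,0],
  [100,0,-4,0,0,0,0],
  [100,0,-4,0,0,0,0],
  [100,0,0,0,0,0,0],
])

```text
clock: 2.35
position: [450.3, 13.1, 231.2]
ee_rot: [-0.007, -3.141, 0.001]
ft_force: [-0.4, -0.0, 1.1]
finger_gap: 85.5
grasp_force: 0.0
```

```bash
python3 - <<'E'
from h import *
o=get_obs(); print(o["position"],o["ee_rot"],o["ft_force"])
c=capture("wrist"); cv2.imwrite("pics/w1.png",c["color"][:,:,::-1])
print(c["intrinsics"][0,0],-c["R"].T@c["t"],c["R"])
for n,z in dict(plate=12,pin_left=42,straightedge=22,bearing_a=28,seal_a=21).items():
    for m in masks_of("wrist",n)[:5]: print(n,round(m["p"],2),m["extent"],rect(c,m["region"],z))
t=capture("top"); s=capture("scene")
for z in (0,50,100,150,200,250): print(z,back(t,[[425,315],[395,285]],z)[:,:2].round(),back(s,[[350,245],[365,290]],z)[:,:2].round())
E
```

```text
[450.25824859  13.07993441 231.1810103 ] [-6.94837900e-03 -3.14147709e+00  1.26663255e-03] [-0.41919618 -0.03438646  1.0582831 ]
415.80826326982117 [372.60118882  14.32781146 373.72325641] [[ 0.00496489  0.99998543 -0.00212038]
 [ 0.95377174 -0.00409825  0.30050402]
 [ 0.30049095 -0.00351432 -0.95377819]]
plate 0.86 [84.4, 98.4, 474.0, 386.7] [507.5 -18.6 328.  280.8 -89.5]
plate 0.36 [505.9, 250.0, 640.0, 396.6] [580.8 282.4 160.6 157.2  -2.8]
pin_left 0.72 [363.4, 353.3, 387.9, 388.8] [608.1  65.9  38.6  19.9   9.2]
straightedge 0.74 [126.5, 128.8, 458.2, 190.3] [413.6  -8.4 279.4  37.4 -87.2]
straightedge 0.61 [359.5, 195.1, 427.7, 265.0] [476.5  79.4  66.2  62.2  28.6]
straightedge 0.17 [238.1, 197.2, 309.7, 275.2] [ 4.803e+02 -2.720e+01  6.480e+01  6.320e+01 -3.000e-01]
bearing_a 0.93 [234.7, 201.5, 307.8, 272.2] [478.7 -25.9  64.4  60.2 -43.9]
bearing_a 0.82 [358.0, 198.0, 428.0, 266.7] [475.   78.6  64.6  61.5  30.6]
seal_a 0.61 [165.8, 281.3, 219.4, 331.2] [ 545.9 -103.7   49.6   48.3   58.6]
seal_a 0.61 [367.6, 277.4, 422.6, 326.6] [545.1  83.2  49.8  48.9   1.8]
0 [[ 310. -341.]
 [ 395. -253.]] [[ 605.  -54.]
 [ 468. -198.]]
50 [[ 307. -329.]
 [ 389. -244.]] [[ 544.  -97.]
 [ 415. -232.]]
100 [[ 304. -317.]
 [ 382. -235.]] [[ 483. -139.]
 [ 362. -266.]]
150 [[ 301. -305.]
 [ 376. -227.]] [[ 423. -182.]
 [ 309. -300.]]
200 [[ 298. -293.]
 [ 370. -218.]] [[ 362. -224.]
 [ 257. -334.]]
250 [[ 295. -281.]
 [ 364. -209.]] [[ 301. -266.]
 [ 204. -368.]]
```

View pics/w1.png

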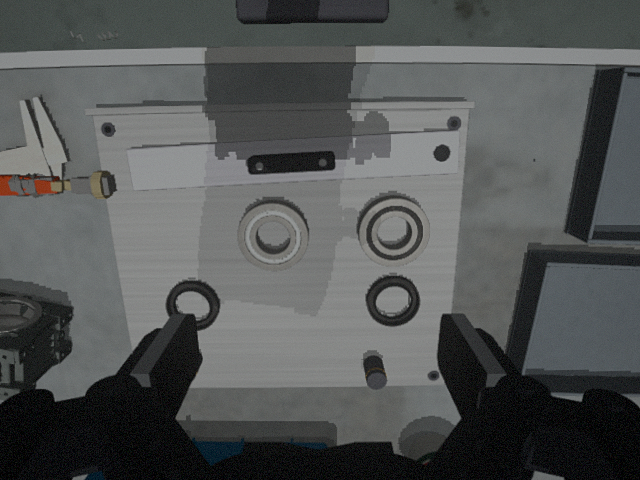

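The wrist view agrees with the masks: bearings at (273,236) and (394,232), seals at (193,304) and (392,300), pin_left at (375,370). The hose end sits at the plate's right corner, around (100,183). I'll take the left bearing first.

Call:
send_rows([
  [85,-1.35,3.25,2,0,0,0],
  [85,-1.35,3.25,3,0,0,0],
  [85,0,0,4,0,0,0],
  [85,0,0,4,0,0,0],
  [85,0,0,3,0,0,0],
  [85,0,0,2.6,0,0,0],
  [85,0,0,0,0,0,0],
  [85,0,0,0,0,0,0],
])

```text
clock: 3.55
position: [477.1, 82.1, 45.8]
ee_rot: [0.001, -3.141, 0.0]
ft_force: [0.6, 0.4, 0.7]
finger_gap: 72.5
grasp_force: 0.0
```

Call:
send_rows([
  [85,0,0,1,0,0,0],
  [85,0,0,1,0,0,0],
  [85,0,0,0.5,0,0,0],
  [85,0,0,0.2,0,0,0],
  [85,0,0,0,0,0,0],
  [85,0,0,0,0,0,0],
  [85,0,0,0,0,0,0],
  [85,0,0,0,0,0,0],
])

```text
clock: 4.35
position: [477.2, 81.7, 18.5]
ee_rot: [-0.0, 3.141, 0.0]
ft_force: [0.3, 0.6, -0.1]
finger_gap: 72.6
grasp_force: 0.0
```

```bash
python3 - <<'E'
from h import *
c=capture("wrist"); cv2.imwrite("pics/w2.png",c["color"][:,:,::-1])
E
```

```text
(no output)
```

View pics/w2.png

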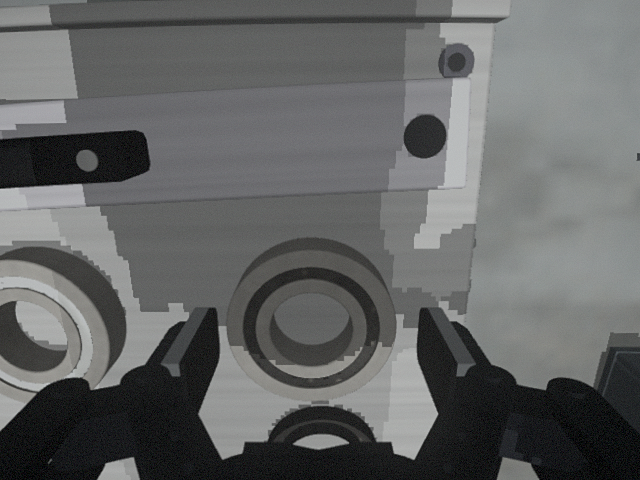

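The bearing at (312,320) sits between the finger tips at (205,315) and (430,315), so I'll close.

Call:
send_rows([
  [0,0,0,0,0,0,0],
  [0,0,0,0,0,0,0],
  [0,0,0,0,0,0,0],
  [0,0,0,0,0,0,0],
  [0,0,0,0,0,0,0],
  [0,0,0,-2,0,0,0],
  [0,0,0,-2,0,0,0],
  [0,0,0,0,0,0,0],
])

```text
clock: 5.2
position: [478.2, 81.8, 60.1]
ee_rot: [-0.0, 3.139, 0.0]
ft_force: [0.6, 0.9, -2.3]
finger_gap: 58.9
grasp_force: 44.0
```

Call:
send_rows([
  [0,0,0,-4,0,0,0],
  [0,-1.4,4.1,0,0,0,0],
  [0,-1.4,4.1,0,0,0,0],
  [0,-1.4,4.1,0,0,0,0],
  [0,-1.4,4.1,0,0,0,0],
  [0,-1.4,4.1,0,0,0,0],
  [0,-1.4,4.1,0,0,0,0],
  [0,-1.4,4.1,0,0,0,0],
])

```text
clock: 6.0
position: [575.0, 370.5, 96.9]
ee_rot: [0.0, -3.141, 0.001]
ft_force: [1.2, 0.3, -1.5]
finger_gap: 58.6
grasp_force: 44.9
```

Call:
send_rows([
  [0,0,0,2,0,0,0],
  [0,0,0,3,0,0,0],
  [0,0,0,2,0,0,0],
  [0,0,0,0.8,0,0,0],
  [0,0,0,0,0,0,0],
  [0,0,0,0,0,0,0],
  [85,0,0,0,0,0,0],
  [85,0,0,0,0,0,0],
])

```text
clock: 6.8
position: [575.7, 369.0, 21.4]
ee_rot: [0.0, 3.14, 0.001]
ft_force: [-0.6, -1.0, 0.9]
finger_gap: 72.6
grasp_force: 0.0
```

Call:
send_rows([
  [85,0,0,0,0,0,0],
  [85,0,0,-4,0,0,0],
  [85,0,0,-4,0,0,0],
  [85,0,0,-2,0,0,0],
  [85,1.4,-4,0,0,0,0],
  [85,1.4,-4,0,0,0,0],
  [85,1.4,-4,0,0,0,0],
  [85,0,0,0,0,0,0],
])

```text
clock: 7.6
position: [531.4, 245.2, 121.0]
ee_rot: [-0.004, -3.141, 0.001]
ft_force: [0.2, 1.1, -0.3]
finger_gap: 72.4
grasp_force: 0.0
```

```bash
python3 - <<'E'
from h import *
o=get_obs(); print(o["position"])
for cam in("top","wrist"):
  c=capture(cam)
  for n,z in dict(bearing_a=28,seal_a=21,long_tray=35,square_tray=35).items():
    for m in masks_of(cam,n)[:5]: print(cam,n,round(m["p"],2),m["extent"],rect(c,m["region"],z))
E
```

```text
[531.36382994 245.23457376 121.00545498]
top bearing_a 0.7 [311.0, 241.6, 332.6, 261.5] [482.6 -27.9  59.6  58.7   2.3]
top seal_a 0.6 [389.3, 202.4, 429.7, 238.4] [ 584.9 -291.   102.3   86.3   75.7]
top seal_a 0.54 [335.5, 220.9, 355.8, 239.5] [ 553.6 -107.4   49.    44.7    1.5]
top seal_a 0.52 [275.2, 218.5, 294.4, 237.6] [550.6  81.6  46.   41.7   2.7]
top long_tray 0.63 [228.6, 192.4, 243.6, 241.3] [619.6 230.6  56.4  53.8   3.9]
top square_tray 0.65 [440.9, 196.0, 473.3, 224.4] [ 622.2 -429.3  122.7   59.2  -47.3]
wrist bearing_a 0.91 [450.5, 251.9, 546.5, 343.4] [567.7 362.7  66.5  57.8  46.8]
wrist bearing_a 0.62 [0.0, 0.0, 166.9, 384.1] [523.  113.  254.1 109.3 -13.2]
wrist seal_a 0.87 [16.4, 220.0, 103.3, 298.9] [545.2  86.   55.5  50.3 -50.7]
wrist long_tray 0.9 [253.8, 184.5, 638.8, 409.8] [573.4 326.  229.5 145.5  87.2]
wrist long_tray 0.53 [0.0, 0.0, 168.4, 384.2] [520.8 117.2 246.2 105.9 -13.2]
wrist square_tray 0.74 [313.0, 0.0, 605.4, 172.6] [443.3 321.1 145.3  87.5  88.1]
```

Call:
send_rows([
  [72,-0.4,-4,0,0,0,0],
  [72,-0.4,-4,0,0,0,0],
  [72,-0.4,-4,0,0,0,0],
  [72,-0.4,-4,2,0,0,0],
  [72,0,0,3,0,0,0],
  [72,0,0,2,0,0,0],
  [72,0,0,0,0,0,0],
  [72,0,0,0,0,0,0],
])

```text
clock: 8.9
position: [549.2, 89.0, 50.7]
ee_rot: [0.001, -3.141, -0.0]
ft_force: [0.0, 0.3, -0.4]
finger_gap: 61.6
grasp_force: 0.0
```

```bash
python3 - <<'E'
from h import *
o=get_obs(); print(o["position"])
c=capture("wrist"); cv2.imwrite("pics/w3.png",c["color"][:,:,::-1])
for n,z in dict(seal_a=21).items():
    for m in masks_of("wrist",n)[:5]: print(n,round(m["p"],2),m["extent"],rect(c,m["region"],z))
E
```

```text
[549.18519414  88.99343328  50.67815565]
seal_a 0.62 [250.9, 228.1, 361.5, 329.8] [545.2  83.6  51.2  49.5  14.4]
```

Call:
send_rows([
  [72,0.3,-0.5,1,0,0,0],
  [72,0,0,1,0,0,0],
  [72,0,0,1,0,0,0],
  [72,0,0,0.3,0,0,0],
  [72,0,0,0.2,0,0,0],
  [72,0,0,0,0,0,0],
  [72,0,0,0,0,0,0],
  [72,0,0,0,0,0,0],
])

```text
clock: 9.8
position: [546.3, 83.8, 15.6]
ee_rot: [-0.0, 3.141, 0.0]
ft_force: [0.1, -0.1, -0.9]
finger_gap: 61.6
grasp_force: 0.0
```

Call:
send_rows([
  [0,0,0,0,0,0,0],
  [0,0,0,0,0,0,0],
  [0,0,0,0,0,0,0],
  [0,0,0,0,0,0,0],
  [0,0,0,0,0,0,0],
  [0,0,0,0,0,0,0],
  [0,0,0,-2,0,0,0],
  [0,0,0,-2,0,0,0],
], squeeze=25)

```text
clock: 10.6
position: [545.7, 83.7, 55.6]
ee_rot: [0.0, -3.141, -0.0]
ft_force: [-1.0, 0.4, -1.3]
finger_gap: 47.4
grasp_force: 25.7
```

Call:
send_rows([
  [0,0,0,-4,0,0,0],
  [0,1.6,3.95,0,0,0,0],
  [0,1.6,3.95,0,0,0,0],
  [0,1.6,3.95,0,0,0,0],
  [0,1.6,3.95,0,0,0,0],
  [0,1.6,3.95,0,0,0,0],
  [0,1.6,3.95,0,0,0,0],
  [0,0,0,2,0,0,0],
])

```text
clock: 11.4
position: [449.4, 325.2, 77.0]
ee_rot: [-0.007, 3.138, 0.004]
ft_force: [1.0, -1.0, -1.0]
finger_gap: 47.4
grasp_force: 26.0
```

Call:
send_rows([
  [0,0,0,3,0,0,0],
  [0,0,0,2,0,0,0],
  [0,0,0,0.4,0,0,0],
  [0,0,0,0,0,0,0],
  [0,0,0,0,0,0,0],
  [75,0,0,0,0,0,0],
  [75,0,0,0,0,0,0],
  [75,0,0,0,0,0,0],
])

```text
clock: 12.2
position: [450.3, 320.8, 21.8]
ee_rot: [0.0, 3.141, 0.001]
ft_force: [0.6, -0.1, 0.4]
finger_gap: 64.1
grasp_force: 0.0
```

Call:
send_rows([
  [75,0,0,-4,0,0,0],
  [75,0,0,-4,0,0,0],
  [75,-0.4,-4,-1,0,0,0],
  [75,-0.4,-4,0,0,0,0],
  [75,-0.4,-4,0,0,0,0],
  [75,-0.4,-4,0,0,0,0],
  [75,0,0,0,0,0,0],
  [75,0,0,0,0,0,0],
])

```text
clock: 13.0
position: [466.2, 160.2, 111.6]
ee_rot: [0.003, 3.141, 0.0]
ft_force: [-1.1, -0.5, 0.3]
finger_gap: 64.0
grasp_force: 0.0
```

```bash
python3 - <<'E'
from h import *
o=get_obs(); print(o["position"])
c=capture("wrist"); cv2.imwrite("pics/w4.png",c["color"][:,:,::-1])
for n,z in dict(bearing_a=28,seal_a=21,square_tray=35).items():
    for m in masks_of("wrist",n)[:5]: print(n,round(m["p"],2),m["extent"],rect(c,m["region"],z))
E
```

```text
[466.23472013 160.15420624 111.5586019 ]
bearing_a 0.79 [567.8, 348.8, 639.4, 425.8] [559.2 360.2  72.6  44.1  47.9]
bearing_a 0.62 [0.0, 216.1, 71.3, 320.0] [481.   -8.8  67.8  42.8 -13.7]
seal_a 0.7 [540.0, 177.5, 624.2, 254.3] [448.8 313.6  51.7  47.6  85.8]
square_tray 0.78 [450.3, 0.6, 638.7, 284.3] [413.  293.7 145.4 113.9  -0.9]
square_tray 0.6 [381.6, 286.6, 640.0, 480.0] [550.7 281.8 155.2 122.8  87.1]
```

View pics/w4.png

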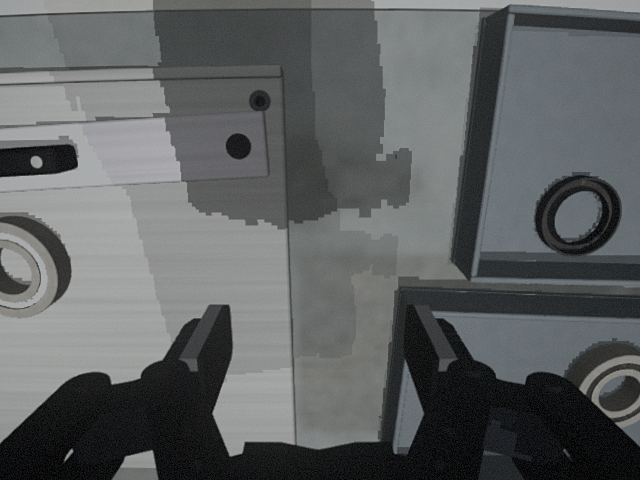

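The seal lies in the square tray at (580,215) and the bearing in the oblong one at (612,390). The second bearing is next.

Call:
send_rows([
  [85,-0.4,-4.5,0,0,0,0],
  [85,-0.4,-4.5,0,0,0,0],
  [85,-0.4,-4.5,0,0,0,0],
  [85,0,-4.5,2,0,0,0],
  [85,0,-0.5,3,0,0,0],
  [85,0,0,0.5,0,0,0],
  [85,0,0,0,0,0,0],
  [85,0,0,0,0,0,0],
])

```text
clock: 14.0
position: [478.5, -23.1, 57.2]
ee_rot: [-0.003, 3.141, -0.0]
ft_force: [0.6, -0.1, -0.1]
finger_gap: 72.4
grasp_force: 0.0
```

```bash
python3 - <<'E'
from h import *
o=get_obs(); print(o["position"])
c=capture("wrist")
for n,z in dict(bearing_a=28).items():
    for m in masks_of("wrist",n)[:5]: print(n,round(m["p"],2),m["extent"],rect(c,m["region"],z))
E
```

```text
[478.53075533 -23.14391493  57.20060593]
bearing_a 0.8 [243.7, 218.6, 378.4, 351.4] [478.  -25.6  64.   61.2 -27.4]
```

Down 39 mm with a −2.5 mm shift in y, then grip, lift and carry to the tray at about (577,275).

Call:
send_rows([
  [85,0,-0.25,1,0,0,0],
  [85,0,0,1.5,0,0,0],
  [85,0,0,1,0,0,0],
  [85,0,0,0.4,0,0,0],
  [85,0,0,0,0,0,0],
  [85,0,0,0,0,0,0],
  [0,0,0,0,0,0,0],
  [0,0,0,0,0,0,0],
], squeeze=40)

```text
clock: 14.9
position: [478.4, -26.8, 18.1]
ee_rot: [-0.0, 3.141, -0.0]
ft_force: [-3.1, 1.8, 11.8]
finger_gap: 59.0
grasp_force: 40.4
```

Call:
send_rows([
  [0,0,0,0,0,0,0],
  [0,0,0,0,0,0,0],
  [0,0,0,0,0,0,0],
  [0,0,0,0,0,0,0],
  [0,0,0,-2,0,0,0],
  [0,0,0,-3,0,0,0],
  [0,0,0,-3,0,0,0],
  [0,0,0,0,0,0,0],
])

```text
clock: 15.7
position: [479.9, -27.2, 100.6]
ee_rot: [-0.0, 3.136, -0.002]
ft_force: [1.0, 0.0, -2.9]
finger_gap: 58.5
grasp_force: 44.4
```

Call:
send_rows([
  [0,-1.2,3.78,0,0,0,0],
  [0,-1.2,3.78,0,0,0,0],
  [0,-1.2,3.78,0,0,0,0],
  [0,-1.2,3.78,0,0,0,0],
  [0,-1.2,3.78,0,0,0,0],
  [0,-1.2,3.78,0,0,0,0],
  [0,-1.2,3.78,0,0,0,0],
  [0,-1.2,3.78,0,0,0,0],
])

```text
clock: 16.5
position: [574.0, 277.2, 96.4]
ee_rot: [0.0, -3.141, 0.0]
ft_force: [1.0, 0.5, -1.5]
finger_gap: 59.2
grasp_force: 44.4
```

Call:
send_rows([
  [0,0,0,2,0,0,0],
  [0,0,0,3,0,0,0],
  [0,0,0,2,0,0,0],
  [0,0,0,0.8,0,0,0],
  [0,0,0,0,0,0,0],
  [0,0,0,0,0,0,0],
  [85,0,0,0,0,0,0],
  [85,0,0,0,0,0,0],
])

```text
clock: 17.3
position: [574.7, 275.8, 20.4]
ee_rot: [-0.0, 3.14, 0.001]
ft_force: [-0.7, -0.4, 0.5]
finger_gap: 72.7
grasp_force: 0.0
```

Call:
send_rows([
  [85,0,0,0,0,0,0],
  [85,0,0,-4,0,0,0],
  [85,0,0,-4,0,0,0],
  [80,0.3,-4.5,-1,0,0,0],
  [72,0.3,-4.5,0,0,0,0],
  [72,0.3,-4.5,0,0,0,0],
  [72,0.3,-4.5,0,0,0,0],
  [72,0.3,-4.5,0,0,0,0],
])

```text
clock: 18.1
position: [558.8, 49.0, 109.8]
ee_rot: [-0.001, 3.141, -0.0]
ft_force: [0.5, 0.2, 1.1]
finger_gap: 61.5
grasp_force: 0.0
```

Call:
send_rows([
  [72,0.3,-4.5,0,0,0,0],
  [72,0.3,-4.5,0,0,0,0],
  [72,0.3,-4.5,0,0,0,0],
  [72,0.3,-2,2,0,0,0],
  [72,0,0,3,0,0,0],
  [72,0,0,0.5,0,0,0],
  [72,0,0,0,0,0,0],
  [72,0,0,0,0,0,0],
])

```text
clock: 18.9
position: [547.7, -104.0, 55.5]
ee_rot: [-0.001, 3.14, -0.001]
ft_force: [-0.5, -0.2, -0.8]
finger_gap: 61.5
grasp_force: 0.0
```

```bash
python3 - <<'E'
from h import *
o=get_obs(); print(o["position"])
c=capture("wrist")
for n,z in dict(seal_a=21).items():
    for m in masks_of("wrist",n)[:5]: print(n,round(m["p"],2),m["extent"],rect(c,m["region"],z))
E
```

```text
[ 547.695458   -104.03230594   55.46668651]
seal_a 0.92 [257.5, 233.9, 363.8, 339.8] [ 549.3 -106.7   51.9   49.5    9.3]
```

Call:
send_rows([
  [72,-0.1,-0.2,1,0,0,0],
  [72,0,0,1.5,0,0,0],
  [72,0,0,1,0,0,0],
  [72,0,0,0.5,0,0,0],
  [72,0,0,0,0,0,0],
  [72,0,0,0,0,0,0],
  [0,0,0,0,0,0,0],
  [0,0,0,0,0,0,0],
], squeeze=25)

```text
clock: 19.8
position: [548.4, -106.5, 15.1]
ee_rot: [-0.0, 3.141, -0.001]
ft_force: [-1.6, -1.1, 5.5]
finger_gap: 47.5
grasp_force: 24.7
```

Call:
send_rows([
  [0,0,0,0,0,0,0],
  [0,0,0,0,0,0,0],
  [0,0,0,0,0,0,0],
  [0,0,0,0,0,0,0],
  [0,0,0,-2,0,0,0],
  [0,0,0,-3,0,0,0],
  [0,0,0,-3,0,0,0],
  [0,0,0,0,0,0,0],
])

```text
clock: 20.6
position: [550.0, -107.0, 98.1]
ee_rot: [-0.0, 3.136, -0.003]
ft_force: [0.7, -0.8, -0.7]
finger_gap: 46.9
grasp_force: 25.8
```

Call:
send_rows([
  [0,1.65,4.25,0,0,0,0],
  [0,1.65,4.25,0,0,0,0],
  [0,1.65,4.25,0,0,0,0],
  [0,1.65,4.25,0,0,0,0],
  [0,1.65,4.25,0,0,0,0],
  [0,1.65,4.25,0,0,0,0],
  [0,1.65,4.25,0,0,0,0],
  [0,1.65,4.25,0,0,0,0],
])

```text
clock: 21.4
position: [415.0, 235.2, 94.1]
ee_rot: [0.0, 3.141, 0.0]
ft_force: [0.4, -0.2, -0.2]
finger_gap: 47.4
grasp_force: 25.9
```

Call:
send_rows([
  [0,1.65,4.25,0,0,0,0],
  [0,1.65,4.25,0,0,0,0],
  [0,0,0,2,0,0,0],
  [0,0,0,3,0,0,0],
  [0,0,0,2,0,0,0],
  [0,0,0,0.4,0,0,0],
  [0,0,0,0,0,0,0],
  [0,0,0,0,0,0,0],
])

```text
clock: 22.2
position: [383.6, 318.8, 21.1]
ee_rot: [0.0, 3.141, 0.001]
ft_force: [0.4, -0.2, -0.0]
finger_gap: 47.0
grasp_force: 26.0
```

Call:
send_rows([
  [75,0,0,0,0,0,0],
  [75,0,0,0,0,0,0],
  [75,0,0,0,0,0,0],
  [75,0,0,-4,0,0,0],
  [75,0,0,-4,0,0,0],
  [75,-2,-4,-4,0,0,0],
  [75,-2,-4,-2,0,0,0],
  [75,-2,-4,0,0,0,0],
])

```text
clock: 23.0
position: [441.4, 204.6, 156.6]
ee_rot: [-0.002, 3.137, 0.002]
ft_force: [1.4, 0.5, -0.7]
finger_gap: 64.0
grasp_force: 0.0
```

Call:
send_rows([
  [75,-2,-4,0,0,0,0],
  [75,0,-4,0,0,0,0],
  [75,0,-4,0,0,0,0],
  [75,0,-4,0,0,0,0],
  [75,0,-4,0,0,0,0],
  [75,0,-2,0,0,0,0],
  [75,0,0,0,0,0,0],
  [75,0,0,0,0,0,0],
])

```text
clock: 23.8
position: [459.7, -14.8, 153.7]
ee_rot: [0.002, 3.141, 0.0]
ft_force: [-0.8, 0.1, -0.3]
finger_gap: 64.1
grasp_force: 0.0
```

```bash
python3 - <<'E'
from h import *
o=get_obs(); print(o["position"],o["ee_rot"])
c=capture("wrist"); cv2.imwrite("pics/w5.png",c["color"][:,:,::-1])
for n,z in dict(straightedge=22,pin_left=42,pin_right=42,plate=12).items():
    for m in masks_of("wrist",n)[:5]: print(n,round(m["p"],2),m["extent"],rect(c,m["region"],z))
c=capture("top"); a=c["color"][170:310,150:460,::-1]; cv2.imwrite("pics/t5.png",cv2.resize(a,(775,350)))
for n,z in dict(bearing_a=15,seal_a=10,pin_left=27,pin_right=27,straightedge=22).items():
    for m in masks_of("top",n)[:5]: print(n,round(m["p"],2),m["extent"],rect(c,m["region"],z))
E
```

```text
[459.6651609  -14.84346735 153.74715168] [1.67477996e-03 3.14144773e+00 2.20875368e-04]
straightedge 0.56 [112.6, 122.3, 541.2, 196.0] [413.6  -8.  278.8  37.3 -87.3]
pin_left 0.9 [407.6, 398.9, 424.0, 432.3] [600.9  58.6  30.7  12.7  18.8]
plate 0.87 [57.4, 79.0, 561.1, 435.2] [507.4 -18.3 330.3 282.  -89.5]
bearing_a 0.51 [211.0, 205.9, 231.1, 224.7] [579.7 275.7  62.   60.8   2.3]
bearing_a 0.3 [471.4, 221.3, 508.0, 250.6] [ 551.5 -540.7  103.2   95.3  -61.5]
seal_a 0.6 [164.3, 189.7, 245.3, 241.0] [581.9 329.4 241.2 146.7  87. ]
straightedge 0.5 [339.1, 267.8, 360.5, 277.5] [ 423.5 -119.1   55.9   38.2  -87.7]
```

View pics/w5.png

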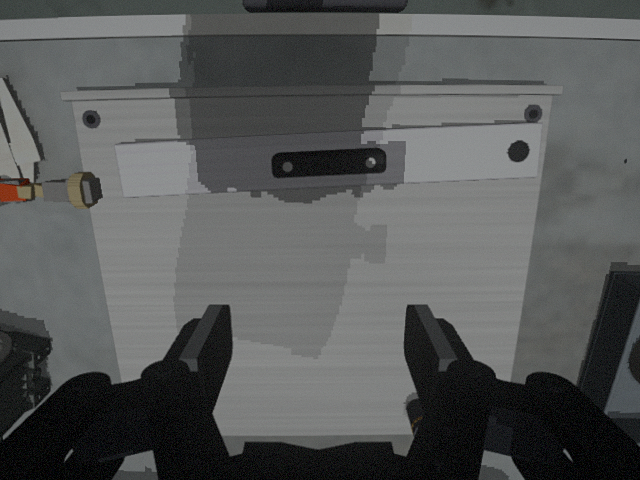

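View pics/t5.png

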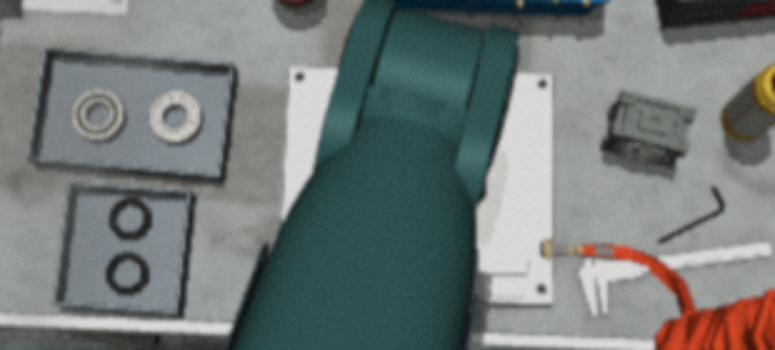

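All four rings are sorted: two bearings in the oblong tray and two seals in the square one, and the plate is bare apart from the bar. Next I'll locate the pins with the wrist camera.

Call:
send_rows([
  [100,0.5,4,-3,0,0,0],
  [100,0.5,4,-3,0,0,0],
  [100,0,0,-2,0,0,0],
  [100,0,0,0,0,0,0],
  [100,0,0,0,0,0,0],
  [100,0,0,0,0,0,0],
  [100,0,0,0,0,0,0],
  [100,0,0,0,0,0,0],
])

```text
clock: 25.15
position: [449.6, 64.6, 232.8]
ee_rot: [-0.001, -3.141, -0.0]
ft_force: [-0.5, 0.7, 0.7]
finger_gap: 85.5
grasp_force: 0.0
```

```bash
cat > pin.py <<'E'
from h import *
import sys
o=get_obs(); print(o["position"],o["ee_rot"],o["joint_pos"])
c=capture("wrist"); np.savez(f"pin{sys.argv[1]}.npz",**c)
for n in ("pin_left","pin_right"):
    for m in masks_of("wrist",n)[:3]:
        ys,xs=np.nonzero(m["region"]); e=m["extent"]
        print(n,round(m["p"],2),e,back(c,[[xs.mean(),ys.mean()]],27).round(1))
        cv2.imwrite(f"pics/{n}_{sys.argv[1]}.png",m["region"].astype(np.uint8)*255)
E
python3 pin.py L
```

```text
[449.57700159  64.56327278 232.75560646] [-1.01252513e-03 -3.14056270e+00 -9.40024749e-05] [-3.71267087e-02  1.42050166e-01 -2.03960361e-01  1.22581710e+00
  2.19307214e-05 -3.64819151e-02]
pin_left 0.68 [312.2, 353.1, 332.4, 388.8] [[618.9  67.6  27. ]]
pin_right 0.32 [0.0, 302.0, 24.9, 366.3] [[ 576.1 -235.2   27. ]]
```

Call:
send_rows([
  [100,0,-4.5,0,0,0,0],
  [100,0,-4.5,0,0,0,0],
  [100,0,-4.5,0,0,0,0],
  [100,0,-3.5,0,0,0,0],
  [100,0,0,0,0,0,0],
  [100,0,0,0,0,0,0],
  [100,0,0,0,0,0,0],
  [100,0,0,0,0,0,0],
])

```text
clock: 26.1
position: [449.8, -104.1, 233.4]
ee_rot: [-0.002, 3.141, 0.0]
ft_force: [0.2, 0.1, 0.4]
finger_gap: 85.3
grasp_force: 0.0
```

```bash
python3 pin.py R; python3 - <<'E'
import cv2,numpy as np
a=[cv2.resize(np.load(f"pin{s}.npz")["color"][270:470,170:470,::-1],(600,300 if 0 else 400))[:,:] for s in "LR"]
cv2.imwrite("pics/pins.png",cv2.resize(np.hstack(a),(800,266)))
E
```

```text
[ 449.80442046 -104.14914364  233.40022245] [-2.37070364e-03  3.14145615e+00  9.18085717e-05] [-4.04390385e-01  1.53876611e-01 -1.87591570e-01  1.22922656e+00
  1.07166899e-04 -4.05899682e-01]
pin_right 0.63 [296.7, 348.8, 317.6, 383.0] [[ 612.2 -113.9   27. ]]
```

View pics/pins.png

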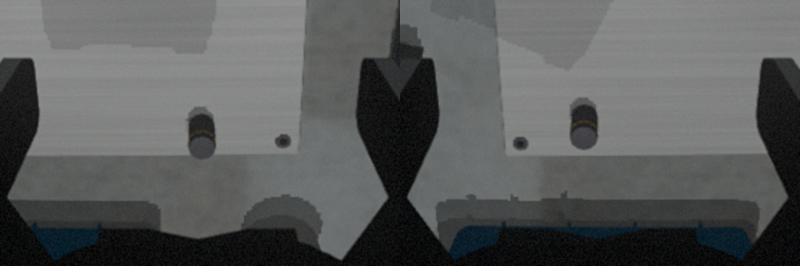

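The pins' top discs and brass bands are clear, at about (321,381) in the left frame and (308,374) in the right. They stand near (619,68) and (612,−114), 182 mm apart, so the pin line is yawed about −2° and the bar about +2.7°. I'll now grasp the rib across x.

Call:
send_rows([
  [40,1.2,3.2,0,0,0,0],
  [40,1.2,3.2,0,0,0,0],
  [40,1.2,3.2,0,0,0,0],
  [40,0,0,2,0,0,8],
  [40,0,0,2,0,0,8],
  [40,0,0,2,0,0,8],
  [40,0,0,2,0,0,8],
  [40,0,0,0,0,0,8],
])

```text
clock: 27.05
position: [412.5, -8.4, 151.4]
ee_rot: [-1.081, -2.947, 0.001]
ft_force: [-0.3, 0.8, 0.0]
finger_gap: 33.8
grasp_force: 0.0
```

Call:
send_rows([
  [40,0,0,2,0,0,8],
  [40,0,0,0,0,0,8],
  [40,0,0,0,0,0,8],
  [40,0,0,0,0,0,8],
  [40,0,0,0,0,0,8],
  [40,0,0,0,0,0,7.3],
  [40,0,0,0,0,0,0],
  [40,0,0,0,0,0,0],
])

```text
clock: 27.85
position: [413.8, -8.9, 133.4]
ee_rot: [2.163, 2.278, 0.0]
ft_force: [-0.5, -0.1, -0.4]
finger_gap: 34.2
grasp_force: 0.0
```

```bash
python3 - <<'E'
from h import *
o=get_obs(); R=Ro.from_rotvec(o["ee_rot"]).as_matrix(); print(o["position"],R.round(3).tolist(),o["joint_pos"])
c=capture("wrist"); cv2.imwrite("pics/w6.png",c["color"][:,:,::-1])
for n,z in dict(straightedge=22,plate=12).items():
    for m in masks_of("wrist",n)[:3]: print(n,round(m["p"],2),m["extent"],rect(c,m["region"],z))
print(proj(c,[[413.6,-8,44]]))
E
```

```text
[413.76363267  -8.88565386 133.35160777] [[-0.051, 0.999, 0.0], [0.999, 0.051, 0.0], [0.0, 0.0, -1.0]] [-2.18975976e-01  1.33958572e-01 -4.98778983e-01  9.37971267e-01
  2.96838618e-05  1.30033455e+00]
straightedge 0.72 [288.4, 0.0, 354.6, 412.5] [414.1 -10.6 273.4  37.7 -86.9]
plate 0.83 [243.9, 0.0, 638.9, 440.7] [504.5 -20.7 313.3 281.8 -86.9]
[[318.96765377 244.57786654]]
```

View pics/w6.png

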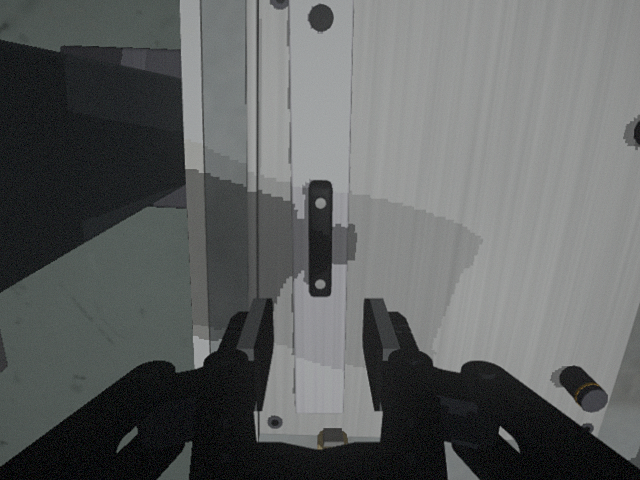

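The rib, at (320,239), runs vertically in the picture and is centred between the fingers at (260,340) and (375,340). Descend and close lightly.

Call:
send_rows([
  [40,0,0,3,0,0,0],
  [40,0,0,3,0,0,0],
  [40,0,0,2,0,0,0],
  [40,0,0,1.5,0,0,0],
  [40,0,0,0.8,0,0,0],
  [40,0,0,0,0,0,0],
  [40,0,0,0,0,0,0],
  [40,0,0,0,0,0,0],
], squeeze=30)

```text
clock: 28.8
position: [414.3, -9.2, 31.0]
ee_rot: [2.167, 2.273, 0.001]
ft_force: [-0.8, 0.1, -0.5]
finger_gap: 34.1
grasp_force: 0.0
```

Call:
send_rows([
  [0,0,0,0,0,0,0],
  [0,0,0,0,0,0,0],
  [0,0,0,0,0,0,0],
  [0,0,0,0,0,0,0],
  [0,0,0,0,0,0,0],
  [0,0,0,0,0,0,0],
  [0,0,0,0,0,0,0],
  [0,0,0,0,0,0,0],
])

```text
clock: 29.6
position: [414.2, -9.2, 30.9]
ee_rot: [2.167, 2.273, 0.001]
ft_force: [-1.2, -0.2, 9.3]
finger_gap: 12.9
grasp_force: 29.9
```

```bash
python3 - <<'E'
from h import *
o=get_obs(); print(o["position"],o["ft_force"],o["wrist_torque"])
for s,p in (("L",[321.5,381]),("R",[308,373.5])):
    c=dict(np.load(f"pin{s}.npz")); print(back(c,[p],42).round(1))
E
```

```text
[414.20231417  -9.19336033  30.93374659] [-1.21244213 -0.20655375  9.25925904] [ 0.05076699  0.30919772 -0.05622164]
[[617.4  68.2  42. ]]
[[ 610.1 -112.9   42. ]]
```

Call:
send_rows([
  [0,0,0,0,0,0,1],
  [0,0,0.5,0,0,0,2],
  [0,0,1,0,0,0,2],
  [0,0,1.5,0,0,0,0],
  [0,0,2,0,0,0,0],
  [0,0,2,0,0,0,0],
  [0,0,2,0,0,0,0],
  [0,0,2,0,0,0,0],
])

```text
clock: 30.4
position: [523.3, -12.7, 30.9]
ee_rot: [-2.265, -2.176, 0.002]
ft_force: [-9.6, 0.9, 18.1]
finger_gap: 13.1
grasp_force: 31.0
```

Call:
send_rows([
  [0,0,2,0,0,0,0],
  [0,0,1.5,0,0,0,0],
  [0,0,1,0,0,0,0],
  [0,0,0.4,0,0,0,0],
  [0,0,0,0,0,0,0],
  [0,0,0,0,0,0,0],
  [0,0,0,0,0,0,0],
  [0,0,0,0,0,0,0],
])

```text
clock: 31.2
position: [573.0, -14.8, 31.0]
ee_rot: [2.265, 2.176, 0.001]
ft_force: [-0.6, 0.8, 5.9]
finger_gap: 12.9
grasp_force: 29.5
```

```bash
python3 - <<'E'
from h import *
o=get_obs(); R=Ro.from_rotvec(o["ee_rot"]).as_matrix(); print(o["position"],R[:2].round(3).tolist(),o["ft_force"],o["wrist_torque"])
c=capture("wrist"); cv2.imwrite("pics/w7.png",c["color"][:,:,::-1])
for n,z in dict(straightedge=22,pin_left=27,pin_right=27).items():
    for m in masks_of("wrist",n)[:3]: print(n,round(m["p"],2),m["extent"],rect(c,m["region"],z))
E
```

```text
[572.99985297 -14.80037815  30.96546995] [[0.04, 0.999, 0.001], [0.999, -0.04, -0.0]] [-0.62685626  0.81635549  5.85217858] [0.03759226 0.20509315 0.00616131]
straightedge 0.77 [264.4, 0.0, 367.3, 449.7] [572.5   5.5 183.   36.   87.6]
pin_left 0.64 [408.2, 44.7, 491.3, 118.5] [619.1  68.1  27.2  21.6  14. ]
```

View pics/w7.png

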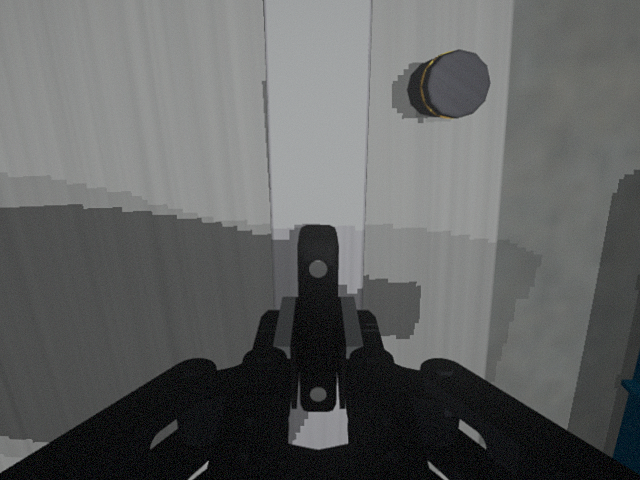

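The bar runs at columns 265–370 and the left pin is at (450,85), leaving about 13 mm to go. I'll approach in small steps, watching the force.

Call:
send_rows([
  [0,0,0.3,0,0,0,0],
  [0,0,0.3,0,0,0,0],
  [0,0,0.3,0,0,0,0],
  [0,0,0.1,0,0,0,0],
  [0,0,0,0,0,0,0],
  [0,0,0,0,0,0,0],
  [0,0,0,0,0,0,0],
  [0,0,0,0,0,0,0],
])

```text
clock: 32.2
position: [582.2, -15.2, 31.0]
ee_rot: [-2.265, -2.177, 0.001]
ft_force: [-5.8, 0.3, 10.2]
finger_gap: 13.0
grasp_force: 30.1
```

Call:
send_rows([
  [0,0,0.1,0,0,0,0],
  [0,0,0,0,0,0,0],
  [0,0,0.1,0,0,0,0],
  [0,0,0,0,0,0,0],
  [0,0,0,0,0,0,0],
  [0,0,0,0,0,0,0],
  [0,0,0,0,0,0,0],
  [0,0,0,0,0,0,0],
])

```text
clock: 33.0
position: [584.0, -15.2, 30.9]
ee_rot: [-2.265, -2.176, 0.001]
ft_force: [-6.9, -0.2, 10.7]
finger_gap: 13.1
grasp_force: 30.2
```

```bash
cat > st.py <<'E'
from h import *
o=get_obs(); R=Ro.from_rotvec(o["ee_rot"]).as_matrix(); print(o["position"].round(1),R[:2,:2].round(3).tolist(),o["ft_force"].round(1),o["wrist_torque"].round(2),o["finger_gap"])
E
python3 st.py
```

```text
[584.  -15.2  30.9] [[0.04, 0.999], [0.999, -0.04]] [-6.9 -0.2 10.7] [0.07 1.31 0.04] 13.137803039623973
```

Call:
send_rows([
  [0,0,0.1,0,0,0,0],
  [0,0,0,0,0,0,0],
  [0,0,0.1,0,0,0,0],
  [0,0,0,0,0,0,0],
  [0,0,0,0,0,0,0],
  [0,0,0,0,0,0,0],
  [0,0,0,0,0,0,0],
  [0,0,0,0,0,0,0],
])

```text
clock: 33.8
position: [586.0, -15.3, 31.0]
ee_rot: [-2.265, -2.176, 0.001]
ft_force: [-6.4, 0.2, 11.0]
finger_gap: 13.1
grasp_force: 30.2
```

```bash
python3 st.py
```

```text
[586.  -15.3  31. ] [[0.04, 0.999], [0.999, -0.04]] [-6.4  0.2 11. ] [0.1  1.31 0.02] 13.089204864282488
```

Call:
send_rows([
  [0,0,0.1,0,0,0,0],
  [0,0,0,0,0,0,0],
  [0,0,0,0,0,0,0],
  [0,0,0,0,0,0,0],
  [0,0,0,0,0,0,0],
  [0,0,0,0,0,0,0],
  [0,0,0,0,0,0,0],
  [0,0,0,0,0,0,0],
])

```text
clock: 34.6
position: [587.0, -15.3, 30.9]
ee_rot: [-2.265, -2.176, 0.001]
ft_force: [-6.5, 0.2, 11.3]
finger_gap: 13.2
grasp_force: 30.2
```

```bash
python3 st.py
```

```text
[587.  -15.3  30.9] [[0.04, 0.999], [0.999, -0.04]] [-6.5  0.2 11.3] [0.06 1.31 0.02] 13.235453879228652
```

No contact yet, so I'll keep going in 1 mm steps.

Call:
send_rows([
  [0,0,0.1,0,0,0,0],
  [0,0,0,0,0,0,0],
  [0,0,0,0,0,0,0],
  [0,0,0,0,0,0,0],
  [0,0,0,0,0,0,0],
  [0,0,0,0,0,0,0],
  [0,0,0,0,0,0,0],
  [0,0,0,0,0,0,0],
])

```text
clock: 35.4
position: [587.5, -15.4, 31.0]
ee_rot: [-2.265, -2.176, 0.002]
ft_force: [-10.1, -0.8, 12.9]
finger_gap: 13.6
grasp_force: 30.5
```

```bash
python3 st.py
```

```text
[587.5 -15.4  31. ] [[0.04, 0.999], [0.999, -0.04]] [-10.1  -0.8  12.9] [ 0.    1.85 -0.04] 13.631083513508981
```

Call:
send_rows([
  [0,0,0.1,0,0,0,0],
  [0,0,0,0,0,0,0],
  [0,0,0,0,0,0,0],
  [0,0,0,0,0,0,0],
  [0,0,0,0,0,0,0],
  [0,0,0,0,0,0,0],
  [0,0,0,0,0,0,0],
  [0,0,0,0,0,0,0],
])

```text
clock: 36.2
position: [587.6, -15.3, 30.9]
ee_rot: [-2.264, -2.175, 0.004]
ft_force: [-13.8, -0.1, 18.1]
finger_gap: 12.9
grasp_force: 31.3
```

```bash
python3 st.py
```

```text
[587.6 -15.3  30.9] [[0.04, 0.999], [0.999, -0.04]] [-13.8  -0.1  18.1] [-0.    3.    0.03] 12.933276478926569
```

Call:
send_rows([
  [0,0,0.15,0,0,0,0],
  [0,0,0,0,0,0,0],
  [0,0,0,0,0,0,0],
  [0,0,0,0,0,0,0],
  [0,0,0,0,0,0,0],
  [0,0,0,0,0,0,0],
  [0,0,0,0,0,0,0],
  [0,0,0,0,0,0,0],
])

```text
clock: 37.0
position: [587.7, -15.3, 31.0]
ee_rot: [-2.263, -2.174, 0.006]
ft_force: [-23.1, -0.9, 27.0]
finger_gap: 13.2
grasp_force: 32.2
```

```bash
python3 st.py; python3 - <<'E'
from h import *
c=capture("wrist")
for n,z in dict(straightedge=22,pin_left=27).items():
    for m in masks_of("wrist",n)[:2]: print(n,round(m["p"],2),m["extent"],rect(c,m["region"],z))
E
```

```text
[587.7 -15.3  31. ] [[0.04, 0.999], [0.999, -0.04]] [-23.1  -0.9  27. ] [-0.03  4.58 -0.02] 13.150672156840212
straightedge 0.58 [262.2, 0.0, 369.6, 450.2] [587.1   4.7 183.6  36.3  87.5]
pin_left 0.88 [372.1, 47.5, 440.8, 118.3] [619.3  68.6  24.   21.5  -2. ]
pin_left 0.67 [263.3, 0.0, 370.9, 449.5] [587.4   6.8 177.   35.2  87.7]
```

Firm contact with no yaw moment, so both pins carry it. Release, lift and check.

Call:
send_rows([
  [40,0,0,0,0,0,0],
  [40,0,0,0,0,0,0],
  [40,0,0,0,0,0,0],
  [40,0,0,-1,0,0,0],
  [40,0,0,-3,0,0,0],
  [40,0,0,-4,0,0,0],
  [40,0,-2,-4,0,0,-8],
  [40,0,-2,-4,0,0,-8],
])

```text
clock: 37.95
position: [550.7, -16.5, 192.4]
ee_rot: [1.933, 2.476, 0.0]
ft_force: [0.7, -0.8, 0.6]
finger_gap: 34.1
grasp_force: 0.0
```

Call:
send_rows([
  [40,0,-2,-2,0,0,-8],
  [40,0,-2,-2,0,0,-8],
  [40,0,-2,0,0,0,-8],
  [40,0,-2,0,0,0,-8],
  [40,0,-2,0,0,0,-8],
  [40,0,0,0,0,0,-8],
  [40,0,0,0,0,0,0],
  [40,0,0,0,0,0,0],
])

```text
clock: 38.75
position: [466.3, -65.2, 230.8]
ee_rot: [0.774, 3.044, 0.0]
ft_force: [0.4, 0.5, -0.4]
finger_gap: 34.1
grasp_force: 0.0
```

```bash
python3 st.py; python3 - <<'E'
from h import *
c=capture("wrist"); cv2.imwrite("pics/w8.png",c["color"][:,:,::-1])
for n,z in dict(straightedge=22,pin_left=27,pin_right=27,plate=12,housing=84).items():
    for m in masks_of("wrist",n)[:3]: print(n,round(m["p"],2),m["extent"],rect(c,m["region"],z))
E
```

```text
[466.3 -65.2 230.8] [[-0.879, 0.478], [0.478, 0.879]] [ 0.4  0.5 -0.4] [ 0.01 -0.02 -0.05] 34.133750052099494
straightedge 0.89 [285.9, 206.3, 576.3, 359.9] [584.6 -14.4 279.1  41.1  87.6]
pin_left 0.65 [1.2, 417.0, 29.6, 459.2] [ 530.6 -481.2   41.4   40.5  -81.5]
pin_left 0.63 [511.9, 263.6, 543.8, 295.9] [620.3  69.1  35.6  21.5  15. ]
pin_right 0.84 [337.7, 343.2, 359.3, 374.1] [ 612.3 -114.3   34.8   20.   -22.3]
plate 0.56 [147.2, 0.0, 600.4, 396.8] [507.1 -18.6 321.9 281.2 -89.3]
housing 0.95 [122.0, 359.9, 203.7, 461.2] [ 522.6 -214.    25.5    8.9   73.1]
housing 0.7 [337.8, 340.6, 358.6, 375.1] [ 576.9 -100.3   30.2   17.2  -19.3]
housing 0.63 [509.0, 263.4, 543.7, 294.0] [583.   52.8  30.9  17.   24.9]
```

View pics/w8.png

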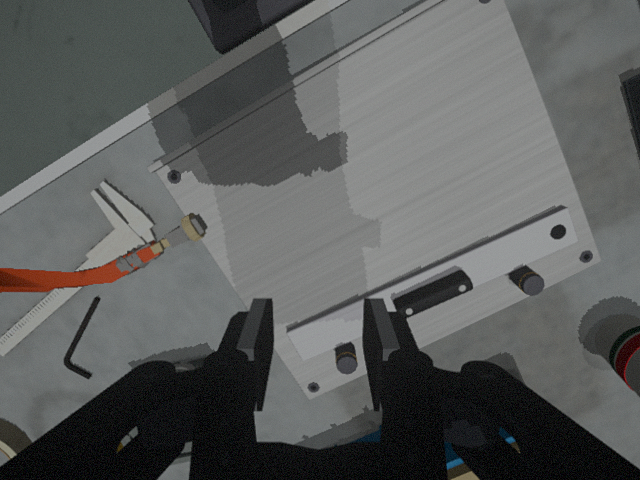

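The bar now touches both pins, seen at (346,358) and (527,280). Before swinging right to the housing I'll locate the hanging hose and the housing more precisely.

```bash
python3 - <<'E'
from h import *
from scipy.optimize import least_squares
obs={}
for n in("scene","top"):
    c=capture(n); cv2.imwrite(f"pics/{n}9.png",c["color"][:,:,::-1])
    h=cv2.cvtColor(c["color"],cv2.COLOR_RGB2HSV); m=((h[...,0]<14)&(h[...,1]>170)&(h[...,2]>110))
    m=cv2.morphologyEx(m.astype(np.uint8),cv2.MORPH_OPEN,np.ones((15,15)))
    k,l,s,_=cv2.connectedComponentsWithStats(m); i=1+s[1:,4].argmax(); print(n,s[i],"cam",(-c["R"].T@c["t"]).round())
    ys,xs=np.nonzero(l==i); obs[n]=(c,xs,ys)
    # band edges
    if n=="scene":
        for r in range(10,250,40):
            q=xs[ys==r]; 
            if len(q): print(r,q.min(),q.max())
    else:
        for r in range(410,640,40):
            q=ys[xs==r]
            if len(q): print(r,q.min(),q.max())
c=obs["scene"][0];t=obs["top"][0]
def f(p):
    X=[[p[0],p[1],z] for z in p[2:]]
    a=proj(c,X[:3]); b=proj(t,X)
    return a,b
# vertical axis: which (x,y) projects on both axes
cs,xs,ys=obs["scene"]; ct,xt,yt=obs["top"]
pa=np.polyfit(range(20,220),[xs[ys==r].mean() for r in range(20,220)],1)
pb=np.polyfit(range(440,635),[yt[xt==r].mean() for r in range(440,635)],1)
Z=np.linspace(300,700,5)
def res(p):
    X=np.c_[np.tile(p,(5,1)),Z]; a=proj(cs,X); b=proj(ct,X)
    return np.r_[a[:,0]-np.polyval(pa,a[:,1]), b[:,1]-np.polyval(pb,b[:,0])]
s=least_squares(res,[300,-270]); print(s.x,s.fun.round(1))
for z in (150,200,250,300): print(z,proj(cs,[[*s.x,z]]),proj(ct,[[*s.x,z]]))
for n,z in dict(housing=84,spray_can=100).items():
    for m in masks_of("top",n)[:2]: print(n,m["p"],m["extent"],rect(ct,m["region"],z))
s=cv2.imread("pics/scene9.png")[215:325,330:510]; tt=cv2.imread("pics/top9.png")[180:290,340:520]
cv2.imwrite("pics/hs.png",np.hstack([cv2.resize(s,(400,244),interpolation=2),cv2.resize(tt,(400,244),interpolation=2)]))
E
```

```text
scene [ 335   23   49  227 8594] cam [-437. -781.  857.]
50 345 383
90 339 381
130 338 379
170 336 374
210 336 372
top [623 260  17  39 554] cam [ 221.   -3. 1419.]<stdin>:26: RuntimeWarning: Mean of empty slice.
  ret = ret.dtype.type(ret / rcount)
<stdin>:27: RuntimeWarning: Mean of empty slice.
Traceback (most recent call last):
ValueError: Residuals are not finite in the initial point.
```

```bash
python3 - <<'E'
from h import *
from scipy.optimize import least_squares
cs=capture("scene"); ct=capture("top")
pa=np.polyfit([50,90,130,170,210],[364,360,358.5,355,354],1); pb=np.polyfit([430,500,600],[308,296,278],1)
Z=np.linspace(300,700,5)
def res(p):
    X=np.c_[np.tile(p,(5,1)),Z]; a=proj(cs,X); b=proj(ct,X)
    return np.r_[a[:,0]-np.polyval(pa,a[:,1]), b[:,1]-np.polyval(pb,b[:,0])]
s=least_squares(res,[300,-270]); print(s.x,s.fun.round(1))
for z in (150,200,250,300): print(z,proj(cs,[[*s.x,z]]).round(),proj(ct,[[*s.x,z]]).round())
d=np.linalg.norm(-cs["R"].T@cs["t"]-[*s.x,400]); print("radius",19.5/560*d)
for n,z in dict(housing=84,spray_can=100).items():
    for m in masks_of("top",n)[:2]: print(n,m["p"],m["extent"],rect(ct,m["region"],z))
a=cs["color"][215:325,330:510,::-1]; b=ct["color"][180:290,340:520,::-1]
cv2.imwrite("pics/hs.png",np.hstack([cv2.resize(i,(400,244),interpolation=2) for i in(a,b)]))
print(get_obs()["joint_pos"])
E
```

```text
[ 301.2176845  -278.83790793] [ 3.7  2.2  0.5 -1.5 -3.9  2.6  1.7  0.6 -0.8 -2.6]
150 [[354. 288.]] [[415. 315.]]
200 [[355. 268.]] [[419. 313.]]
250 [[355. 247.]] [[424. 312.]]
300 [[356. 225.]] [[429. 311.]]
radius 34.94278163310832
housing 0.63 [389.4, 203.6, 429.2, 235.4] [ 570.5 -278.9   94.4   75.3   79.3]
housing 0.18 [267.5, 211.2, 303.9, 219.4] [576.7  73.6  91.   38.2  87. ]
spray_can 0.7 [440.7, 196.2, 473.3, 224.6] [ 602.2 -409.2  114.4   56.2  -45.6]
spray_can 0.58 [170.3, 243.2, 226.8, 297.3] [405.3 303.9 144.  143.3  88.4]
[-3.12527285e-01  1.70375617e-01 -1.75336513e-01  1.22515237e+00
 -8.08522194e-06  1.81479452e-01]
```

View pics/hs.png

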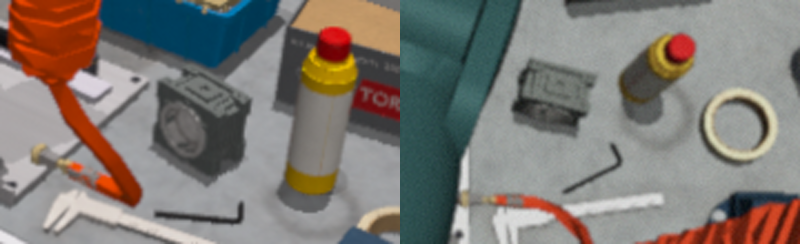

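The hose hangs at (301,−279) with a radius of about 35 mm, some 120 mm off the arm's plane when reaching the housing, so that's clear. The crops show the opening facing the robot, the long side across, and the can 130 mm further right. Moving above the housing.

Call:
send_rows([
  [100,0,0,0,0,0,7.5],
  [100,0,0,0,0,0,7.5],
  [100,0,0,0,0,0,7.5],
  [100,0,0,0,0,0,7.5],
  [100,0,0,0,0,0,7.5],
  [100,0,0,0,0,0,7.5],
  [100,0,0,0,0,0,7.5],
  [100,0,0,0,0,0,7.5],
])

```text
clock: 40.15
position: [466.1, -65.3, 230.3]
ee_rot: [-2.194, -2.248, -0.0]
ft_force: [-0.2, -0.8, -0.9]
finger_gap: 85.4
grasp_force: 0.0
```

Call:
send_rows([
  [100,0,0,0,0,0,7.5],
  [100,0,0,0,0,0,7],
  [100,-3.6,3,0,0,0,0],
  [100,-3.6,3,0,0,0,0],
  [100,-3.6,3,0,0,0,0],
  [100,-3.6,3,0,0,0,0],
  [100,-3.6,3,0,0,0,0],
  [100,0,0,0,0,0,0],
])

```text
clock: 40.95
position: [573.9, -278.5, 228.3]
ee_rot: [-2.458, -1.956, 0.001]
ft_force: [-0.6, 0.3, -1.0]
finger_gap: 85.2
grasp_force: 0.0
```

```bash
python3 st.py; python3 - <<'E'
from h import *
c=capture("wrist"); cv2.imwrite("pics/w10.png",c["color"][:,:,::-1])
for m in masks_of("wrist","housing")[:2]: print(round(m["p"],2),m["extent"],rect(c,m["region"],84))
np.savez("w10.npz",**c)
E
```

```text
[ 573.9 -278.5  228.3] [[0.225, 0.974], [0.974, -0.225]] [-0.6  0.3 -1. ] [ 0.02 -0.   -0.02] 85.22048555519376
0.79 [282.7, 154.8, 365.3, 285.8] [ 577.1 -279.6   97.5   58.8   78.2]
0.64 [0.0, 0.0, 383.2, 140.0] [ 515.8 -162.7  242.5   88.3  -13.9]
```

View pics/w10.png

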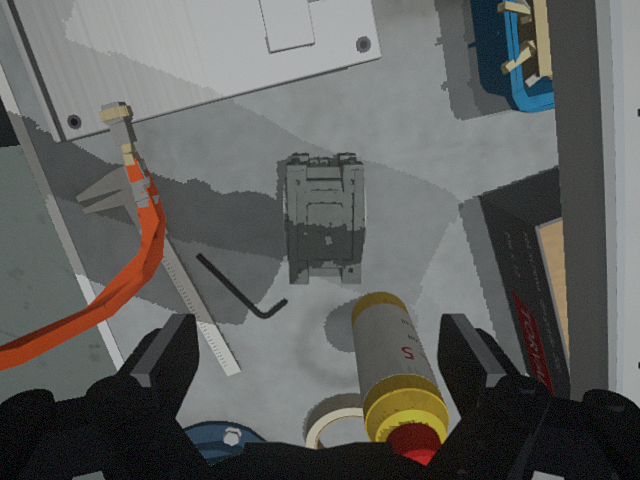

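The housing's top face spans columns 288–362 and rows 172–284, aligned with the tool. The can's base is near (378,310), so I'll compute its clearance.

```bash
python3 - <<'E'
from h import *
c=dict(np.load("w10.npz")); o=get_obs(); R=Ro.from_rotvec(o["ee_rot"]).as_matrix(); p=o["position"]
def tool(q,z): X=back(c,q,z); return X.round(1),((X-p)@R)[:,:2].round(1)
print("top corners",tool([[290,284],[360,284],[287,172],[364,172]],84))
capture("wrist")
print("can base edge",tool([[356,300],[402,296],[378,291]],0), "cap",tool([[415,440]],189))
E
```

```text
top corners (array([[ 541.6, -321.1,   84. ],
       [ 592.7, -332.9,   84. ],
       [ 560.1, -239.3,   84. ],
       [ 611.8, -251.3,   84. ]]), array([[-52.1, -19.6],
       [-52.3,  32.9],
       [ 31.7, -19.8],
       [ 31.6,  33.3]]))
can base edge (array([[ 586.3, -386.9,    0. ],
       [ 631.1, -392.9,    0. ],
       [ 609.1, -382.2,    0. ]]), array([[-106.3,   38.7],
       [-102.2,   83.7],
       [ -96.8,   59.9]])) cap (array([[ 603.3, -383.9,  189. ]]), array([[-99.5,  54.4]]))
```

Call:
send_rows([
  [100,-0.5,0.3,2,0,0,0],
  [100,-0.5,0.4,3,0,0,0],
  [100,0,0,4,0,0,0],
  [100,0,0,3,0,0,0],
  [100,0,0,2,0,0,0],
  [100,0,0,0,0,0,0],
  [100,0,0,0,0,0,0],
  [100,0,0,0,0,0,0],
])

```text
clock: 41.9
position: [577.7, -285.3, 92.2]
ee_rot: [2.453, 1.959, 0.001]
ft_force: [-0.1, -0.5, -0.3]
finger_gap: 85.4
grasp_force: 0.0
```

```bash
python3 st.py; python3 - <<'E'
from h import *
c=capture("wrist"); cv2.imwrite("pics/w11.png",c["color"][:,:,::-1]); np.savez("w11.npz",**c)
for m in masks_of("wrist","housing")[:2]: print(round(m["p"],2),m["extent"],rect(c,m["region"],84))
E
```

```text
[ 577.7 -285.3   92.2] [[0.221, 0.975], [0.975, -0.221]] [-0.1 -0.5 -0.3] [ 0.03  0.07 -0.02] 85.39790091248426
0.95 [242.9, 168.4, 390.6, 396.6] [ 577.9 -277.8   99.4   57.5   77.1]
```

View pics/w11.png

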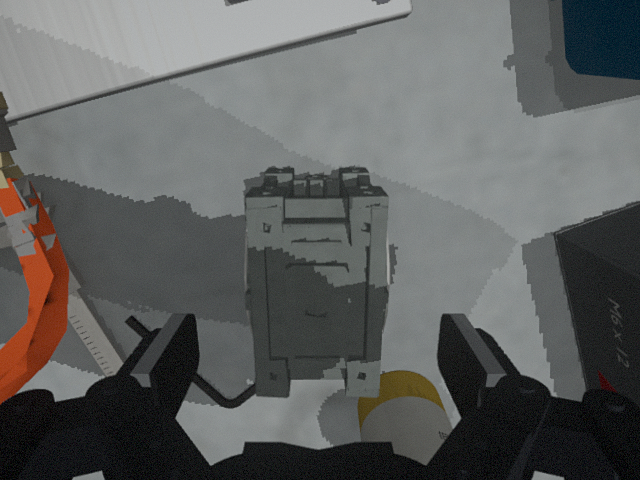

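The housing's top, columns 247–388 and rows 195–396, is centred within 2 mm. Descend and grip.

Call:
send_rows([
  [100,0.2,-0.1,1,0,0,0],
  [100,0,0,2,0,0,0],
  [100,0,0,1,0,0,0],
  [100,0,0,0.4,0,0,0],
  [100,0,0,0,0,0,0],
  [100,0,0,0,0,0,0],
  [0,0,0,0,0,0,0],
  [0,0,0,0,0,0,0],
], squeeze=50)

```text
clock: 42.8
position: [576.9, -283.4, 46.9]
ee_rot: [2.454, 1.959, 0.001]
ft_force: [9.3, -1.2, 4.6]
finger_gap: 59.0
grasp_force: 3.8
```

Call:
send_rows([
  [0,0,0,0,0,0,0],
  [0,0,0,0,0,0,0],
  [0,0,0,0,0,0,0],
  [0,0,0,0,0,0,0],
  [0,0,0,0,0,0,0],
  [0,0,0,0,0,0,0],
  [0,0,0,0,0,0,0],
  [0,0,0,0,0,0,0],
])

```text
clock: 43.6
position: [577.0, -283.4, 47.0]
ee_rot: [2.454, 1.959, 0.001]
ft_force: [2.1, -0.5, 5.6]
finger_gap: 57.6
grasp_force: 53.1
```

```bash
python3 st.py
```

```text
[ 577.  -283.4   47. ] [[0.221, 0.975], [0.975, -0.221]] [ 2.1 -0.5  5.6] [ 0.1   0.24 -0.04] 57.628482633461736
```

Call:
send_rows([
  [0,0,0,-1,0,0,0],
  [0,0,0,-2,0,0,0],
  [0,0,0,-2,0,0,0],
  [0,0,0,-1.5,0,0,0],
  [0,2,-1,-0.5,0,0,0],
  [0,3.6,-1.9,0,0,0,0],
  [0,3.8,-2,0,0,0,0],
  [0,3.8,-2,0,0,0,0],
])

```text
clock: 44.4
position: [537.6, -137.8, 116.6]
ee_rot: [-2.455, -1.959, 0.0]
ft_force: [0.4, -0.2, -3.5]
finger_gap: 57.7
grasp_force: 55.3
```

Call:
send_rows([
  [0,3.8,-2,0,0,0,0],
  [0,3.8,-2,0,0,0,0],
  [0,2.5,-1.3,0,0,0,0],
  [0,1.3,-0.8,0,0,0,-3],
  [0,0,0,0,0,0,-6],
  [0,0,0,0,0,0,-7.5],
  [0,0,0,0,0,0,-7.5],
  [0,0,0,0,0,0,-7.5],
])

```text
clock: 45.2
position: [504.4, -14.9, 116.6]
ee_rot: [1.822, 2.559, -0.0]
ft_force: [-0.7, -0.5, -4.7]
finger_gap: 58.1
grasp_force: 55.2
```

Call:
send_rows([
  [0,0,0,0,0,0,-7.5],
  [0,0,0,0,0,0,-7.5],
  [0,0,0,0,0,0,-7.5],
  [0,0,0,0,0,0,-7.5],
  [0,0,0,0,0,0,-7.5],
  [0,0,0,0,0,0,-7.5],
  [0,0,0,0,0,0,-7.5],
  [0,0,0,0,0,0,-7.5],
])

```text
clock: 46.0
position: [504.4, -15.0, 116.5]
ee_rot: [-0.298, -3.127, 0.0]
ft_force: [-0.7, -0.4, -5.2]
finger_gap: 57.7
grasp_force: 55.2
```

Call:
send_rows([
  [0,0,0,0,0,0,-6],
  [0,0,0,0,0,0,-3],
  [0,0,0,0,0,0,0],
  [0,0,0,0,0,0,0],
  [0,0,0,0,0,0,0],
  [0,0,0,0,0,0,0],
  [0,0,0,0,0,0,0],
  [0,0,0,0,0,0,0],
])

```text
clock: 46.8
position: [504.3, -14.5, 116.3]
ee_rot: [0.063, 3.141, 0.0]
ft_force: [-0.2, 0.4, -4.0]
finger_gap: 58.0
grasp_force: 55.2
```

```bash
python3 st.py; python3 - <<'E'
from h import *
c=capture("wrist"); cv2.imwrite("pics/w12.png",c["color"][:,:,::-1]); np.savez("w12.npz",**c)
for n,z in dict(straightedge=22,pin_left=27,pin_right=27).items():
    for m in masks_of("wrist",n)[:2]: print(n,round(m["p"],2),m["extent"],rect(c,m["region"],z))
E
```

```text
[504.3 -14.5 116.3] [[-0.999, 0.04], [0.04, 0.999]] [-0.2  0.4 -4. ] [-0.04  0.04  0.01] 57.996043734167834
straightedge 0.7 [111.0, 329.4, 533.5, 380.2] [586.7  96.   58.6  38.4  87.2]
```

View pics/w12.png

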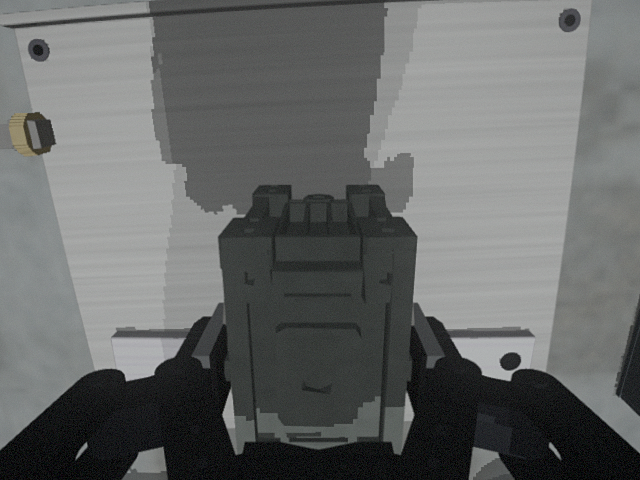

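```bash
python3 - <<'E'
from h import *
c=dict(np.load("w12.npz"))
print(back(c,[[116,338],[180,337],[460,332],[532,332]],22).round(1))
for y in (-150,-110,60,120): print(y,587.6-18+0.04*(y+15))
E
```

```text
[[ 563.8 -148.8   22. ]
 [ 564.3 -106.2   22. ]
 [ 567.9   75.4   22. ]
 [ 570.3  122.9   22. ]]
-150 564.2
-110 565.8000000000001
60 572.6
120 575.0
```

Call:
send_rows([
  [0,0,0,1,0,0,0],
  [0,0,0,2,0,0,0],
  [0,0,0,1.5,0,0,0],
  [0,0,0,0.7,0,0,0],
  [0,0,0,0.3,0,0,0],
  [0,0,0,0,0,0,0],
  [0,0,0,0,0,0,0],
  [0,0,0,0,0,0,0],
])

```text
clock: 47.8
position: [504.7, -14.6, 61.8]
ee_rot: [0.063, 3.14, -0.0]
ft_force: [0.1, -0.0, -4.1]
finger_gap: 57.7
grasp_force: 55.2
```

```bash
python3 st.py
```

```text
[504.7 -14.6  61.8] [[-0.999, 0.04], [0.04, 0.999]] [ 0.1 -0.  -4.1] [-0.05 -0.01  0.04] 57.70812365074332
```

Call:
send_rows([
  [0,0,0,0.1,0,0,0],
  [0,0,0,0,0,0,0],
  [0,-0.4,0,0,0,0,0],
  [0,-0.4,0,0,0,0,0],
  [0,-0.3,0,0,0,0,0],
  [0,0,0,0,0,0,0],
  [0,0,0,0,0,0,0],
  [0,0,0,0,0,0,0],
])

```text
clock: 48.6
position: [515.1, -14.9, 60.3]
ee_rot: [-0.063, -3.141, -0.0]
ft_force: [-0.3, 0.2, -5.0]
finger_gap: 57.9
grasp_force: 55.2
```

```bash
python3 st.py
```

```text
[515.1 -14.9  60.3] [[-0.999, 0.04], [0.04, 0.999]] [-0.3  0.2 -5. ] [0.01 0.03 0.03] 57.86792143370574
```

Bottom about 1 mm above the plate, far face some 7 to 10 mm short of the bar. Approach in steps.

Call:
send_rows([
  [0,-0.2,0,0,0,0,0],
  [0,-0.2,0,0,0,0,0],
  [0,-0.1,0,0,0,0,0],
  [0,0,0,0,0,0,0],
  [0,0,0,0,0,0,0],
  [0,0,0,0,0,0,0],
  [0,0,0,0,0,0,0],
  [0,0,0,0,0,0,0],
])

```text
clock: 49.4
position: [520.2, -15.2, 60.3]
ee_rot: [-0.063, -3.141, 0.0]
ft_force: [-0.3, 0.2, -4.7]
finger_gap: 57.8
grasp_force: 55.2
```

```bash
python3 st.py
```

```text
[520.2 -15.2  60.3] [[-0.999, 0.04], [0.04, 0.999]] [-0.3  0.2 -4.7] [-0.    0.01 -0.03] 57.81448941345683
```

Call:
send_rows([
  [0,-0.1,0,0,0,0,0],
  [0,0,0,0,0,0,0],
  [0,-0.1,0,0,0,0,0],
  [0,0,0,0,0,0,0],
  [0,0,0,0,0,0,0],
  [0,0,0,0,0,0,0],
  [0,0,0,0,0,0,0],
  [0,0,0,0,0,0,0],
])

```text
clock: 50.2
position: [522.2, -15.2, 60.3]
ee_rot: [-0.063, -3.141, -0.0]
ft_force: [0.1, -0.7, -3.6]
finger_gap: 58.1
grasp_force: 55.2
```

```bash
python3 st.py
```

```text
[522.2 -15.2  60.3] [[-0.999, 0.04], [0.04, 0.999]] [ 0.1 -0.7 -3.6] [-0.01  0.05 -0.04] 58.05816888719393
```

Call:
send_rows([
  [0,-0.1,0,0,0,0,0],
  [0,0,0,0,0,0,0],
  [0,0,0,0,0,0,0],
  [0,0,0,0,0,0,0],
  [0,0,0,0,0,0,0],
  [0,0,0,0,0,0,0],
  [0,0,0,0,0,0,0],
  [0,0,0,0,0,0,0],
])

```text
clock: 51.0
position: [523.3, -15.3, 60.3]
ee_rot: [-0.063, -3.141, 0.0]
ft_force: [0.6, -0.3, -4.8]
finger_gap: 58.2
grasp_force: 55.2
```

Call:
send_rows([
  [0,-0.1,0,0,0,0,0],
  [0,0,0,0,0,0,0],
  [0,0,0,0,0,0,0],
  [0,0,0,0,0,0,0],
  [0,0,0,0,0,0,0],
  [0,0,0,0,0,0,0],
  [0,0,0,0,0,0,0],
  [0,0,0,0,0,0,0],
])

```text
clock: 51.8
position: [524.3, -15.3, 60.3]
ee_rot: [0.063, 3.141, 0.0]
ft_force: [-0.2, 0.3, -5.5]
finger_gap: 57.8
grasp_force: 55.2
```

```bash
python3 st.py
```

```text
[524.3 -15.3  60.3] [[-0.999, 0.04], [0.04, 0.999]] [-0.2  0.3 -5.5] [-0.02  0.04 -0.05] 57.82222081887925
```

Call:
send_rows([
  [0,-0.1,0,0,0,0,0],
  [0,0,0,0,0,0,0],
  [0,0,0,0,0,0,0],
  [0,0,0,0,0,0,0],
  [0,0,0,0,0,0,0],
  [0,0,0,0,0,0,0],
  [0,0,0,0,0,0,0],
  [0,0,0,0,0,0,0],
])

```text
clock: 52.6
position: [524.8, -15.3, 60.2]
ee_rot: [-0.063, -3.14, -0.0]
ft_force: [-6.0, 0.8, -3.2]
finger_gap: 58.0
grasp_force: 55.5
```

```bash
python3 st.py
```

```text
[524.8 -15.3  60.2] [[-0.999, 0.04], [0.04, 0.999]] [-6.   0.8 -3.2] [ 0.    1.25 -0.15] 57.95568114939297
```

Contact where it was expected. Press slightly more, then set the housing down.

Call:
send_rows([
  [0,-0.1,0,0,0,0,0],
  [0,0,0,0,0,0,0],
  [0,0,0,0.05,0,0,0],
  [0,0,0,0.05,0,0,0],
  [0,0,0,0,0,0,0],
  [0,0,0,0,0,0,0],
  [0,0,0,0,0,0,0],
  [0,0,0,0,0,0,0],
])

```text
clock: 53.4
position: [525.0, -15.2, 59.2]
ee_rot: [-0.063, -3.139, -0.0]
ft_force: [-10.0, 0.2, 4.3]
finger_gap: 57.8
grasp_force: 56.2
```

```bash
python3 st.py
```

```text
[525.  -15.2  59.2] [[-0.999, 0.04], [0.04, 0.999]] [-10.    0.2   4.3] [ 0.04  2.28 -0.15] 57.800407402706774
```

Call:
send_rows([
  [0,0,0,0.05,0,0,0],
  [0,0,0,0,0,0,0],
  [0,0,0,0,0,0,0],
  [0,0,0,0,0,0,0],
  [0,0,0,0,0,0,0],
  [0,0,0,0,0,0,0],
  [0,0,0,0,0,0,0],
  [0,0,0,0,0,0,0],
])

```text
clock: 54.2
position: [525.0, -15.2, 59.1]
ee_rot: [-0.063, -3.139, 0.0]
ft_force: [-13.5, 2.0, 12.0]
finger_gap: 57.5
grasp_force: 57.1
```

```bash
python3 st.py
```

```text
[525.  -15.2  59.1] [[-0.999, 0.04], [0.04, 0.999]] [-13.5   2.   12. ] [ 0.02  2.76 -0.28] 57.494378681496556
```

Seated and flush. Release, lift clear, back off and check.

Call:
send_rows([
  [90,0,0,0,0,0,0],
  [90,0,0,0,0,0,0],
  [90,0,0,0,0,0,0],
  [90,0,0,0,0,0,0],
  [90,0,0,-1,0,0,0],
  [90,0,0,-2,0,0,0],
  [90,0,0,-4,0,0,0],
  [90,0,0,-4,0,0,0],
])

```text
clock: 55.0
position: [525.9, -15.3, 170.6]
ee_rot: [-0.063, -3.14, -0.0]
ft_force: [0.9, 0.2, 0.5]
finger_gap: 77.2
grasp_force: 0.0
```

Call:
send_rows([
  [90,3,0,-4,0,0,0],
  [90,4,0,-2,0,0,0],
  [90,4,2,0,0,0,0],
  [90,0,4,0,0,0,0],
  [90,0,4,0,0,0,0],
  [90,0,3,0,0,0,0],
  [90,0,0,0,0,0,0],
  [90,0,0,0,0,0,0],
])

```text
clock: 55.8
position: [421.5, 119.2, 229.3]
ee_rot: [0.06, 3.141, -0.0]
ft_force: [0.6, -1.3, -0.1]
finger_gap: 76.8
grasp_force: 0.0
```

```bash
python3 st.py; python3 - <<'E'
from h import *
c=capture("wrist")
for n,z in dict(straightedge=22,pin_left=27,pin_right=27,housing=84).items():
    for m in masks_of("wrist",n)[:2]: print(n,round(m["p"],2),m["extent"],rect(c,m["region"],z))
t=capture("top")
for n,z in dict(bearing_a=15,seal_a=10).items():
    for m in masks_of("top",n)[:4]: print(n,round(m["p"],2),m["extent"],rect(t,m["region"],z))
a=cv2.resize(t["color"][170:310,150:460,::-1],(775,350)); cv2.imwrite("pics/fin.png",np.vstack([a,cv2.resize(c["color"][240:480,:,::-1],(775,240))]))
E
```

```text
[421.5 119.2 229.3] [[-0.999, 0.038], [0.038, 0.999]] [ 0.6 -1.3 -0.1] [ 0.01  0.01 -0.02] 76.7520566262957
straightedge 0.81 [49.9, 347.1, 330.4, 390.4] [588.   60.5 128.9  45.3  88.4]
straightedge 0.75 [409.1, 275.6, 640.0, 420.7] [577.1 328.9 247.3 159.7  87.4]
pin_left 0.81 [264.8, 387.4, 285.8, 414.2] [621.6  66.7  35.5  19.8  -9. ]
pin_left 0.19 [48.6, 345.8, 327.8, 389.9] [583.5  61.5 127.8  44.2  89.9]
pin_right 0.67 [89.8, 385.9, 104.7, 390.7] [ 599.1 -108.1   16.1    4.2  -78.5]
pin_right 0.53 [452.8, 94.6, 638.1, 270.7] [415.6 320.4 161.1 149.1  88.7]
housing 0.78 [110.9, 266.6, 213.7, 369.0] [489.1 -11.8 115.6  56.8 -57.3]
bearing_a 0.74 [178.1, 205.4, 198.4, 229.0] [576.9 373.5  60.1  51.2   5.1]
```

View pics/fin.png

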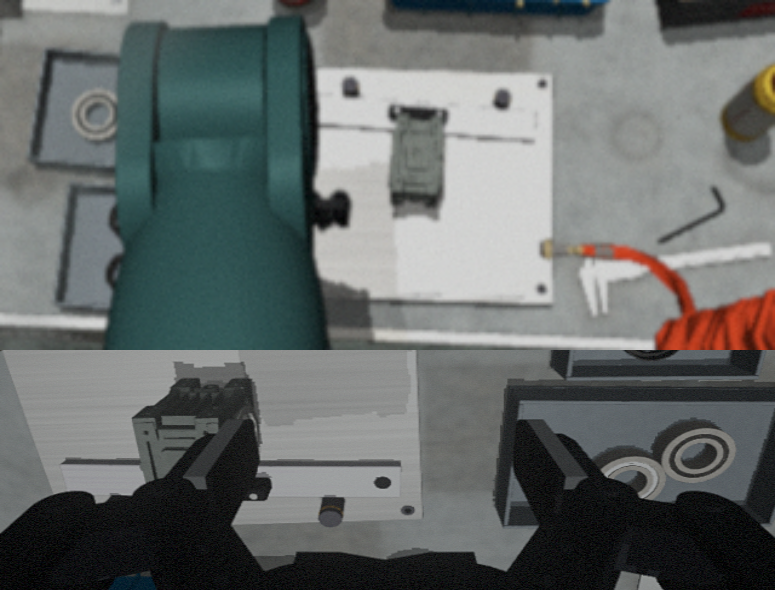

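Housing stands against the bar, the bar sits on both pins, and the rings are in the trays. I've viewed more pictures than the limit of 14, so the remaining checks are numerical, with the arm clear of the trays.

Call:
send_rows([
  [90,0,-4,-1,0,0,0],
  [90,0,-4,-1,0,0,0],
  [90,0,-4,-1,0,0,0],
  [90,0.5,-1,-1,0,0,0],
  [90,0,0,0,0,0,0],
  [90,0,0,0,0,0,0],
  [90,0,0,0,0,0,0],
  [90,0,0,0,0,0,0],
])

```text
clock: 57.0
position: [411.3, -9.9, 268.4]
ee_rot: [-0.061, -3.14, -0.0]
ft_force: [-0.0, -0.0, -0.2]
finger_gap: 76.8
grasp_force: 0.0
```

```bash
python3 st.py; python3 - <<'E'
from h import *
for cam,L in (("wrist",dict(straightedge=22,pin_left=27,pin_right=27,housing=84)),("top",dict(bearing_a=12,seal_a=9,long_tray=35,square_tray=35))):
  c=capture(cam)
  for n,z in L.items():
    for m in masks_of(cam,n)[:4]: print(cam,n,round(m["p"],2),m["extent"],rect(c,m["region"],z))
g=cv2.cvtColor(c["color"],cv2.COLOR_RGB2GRAY)
for nm,q in dict(sq=[[449,320],[383,320]],lt=[[575,369],[575,276]]).items():
  for p in proj(c,np.c_[q,[10,10]]): x,y=p.round().astype(int); print(nm,p.round(1),"ring px",[int(g[y+b,x+a]) for a,b in((0,0),(7,0),(-7,0),(0,7),(0,-7),(13,0),(-13,0))])
E
```

```text
[411.3  -9.9 268.4] [[-0.999, 0.039], [0.039, 0.999]] [-0.  -0.  -0.2] [-0.02 -0.01 -0.  ] 76.78197117470336
wrist straightedge 0.87 [209.8, 335.6, 424.3, 371.3] [586.7  57.8  84.3  43.5 -89.7]
wrist pin_left 0.73 [386.3, 366.4, 408.2, 392.4] [620.3  68.4  35.5  21.8  10.3]
wrist pin_right 0.6 [218.0, 369.7, 238.8, 391.4] [ 613.2 -114.7   35.8   20.7  -21.2]
wrist pin_right 0.51 [0.4, 351.8, 11.0, 386.6] [ 594.4 -365.7   45.    10.3  -16.6]
wrist housing 0.61 [281.7, 259.9, 349.8, 383.3] [516.3 -14.7 122.2  60.8  -0.9]
top bearing_a 0.8 [197.3, 195.7, 217.2, 215.8] [605.5 316.3  60.1  57.5   4.6]
top bearing_a 0.56 [177.2, 207.7, 202.6, 229.6] [578.  369.8  60.3  60.  -85. ]
top seal_a 0.65 [190.8, 245.4, 212.1, 268.0] [453.1 324.   51.9  51.7  48.9]
top long_tray 0.91 [163.1, 189.5, 243.7, 243.5] [575.  324.4 238.8 147.8  88. ]
top square_tray 0.66 [172.5, 242.7, 228.7, 295.9] [415.6 320.1 154.8 153.   88. ]
sq [201.9 258.6] ring px [133, 41, 48, 100, 102, 138, 129]
sq [200.  280.8] ring px [134, 42, 36, 106, 100, 134, 125]
lt [189.3 216.7] ring px [126, 113, 126, 158, 127, 112, 125]
lt [220.1 217.9] ring px [134, 139, 105, 134, 136, 139, 83]
```

```bash
python3 -c "
from rig import *
print(hand_in())"
```

```text
the job is handed in; nothing more can be done
None
```

I handed the job in at 57 s with both bearings and both oil seals in their trays, the straightedge pressed against both pins, and the housing flush on its near edge. No verdict came back, one bearing was knocked aside but stayed in its tray, and I viewed 16 pictures, over the limit of 14.

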